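Stow the tailor's tools for the road and pin down the hold-down bar

ROBOT

A 7-joint arm with a two-finger parallel gripper is mounted at the origin on the work surface. World frame = base frame: x ahead of the robot, y to its left, z up, the work surface at z = 0. Lengths are in m, angles in rad, forces in N, time in s.
With the tool pointing down it reaches from about 0.4 to 0.85 m from the base axis. Payload 10.4 kg.
Tool frame: the origin (TCP) lies at the very end of the fingers, on their centre line; the grasp point (between the pads) lies manip.hold_point_z behind it (manip.hold_point_z is the distance from the TCP to the grasp point, in m); z points along the fingers, y is the direction in which the jaws open and shut (so a half turn about z gives the same grasp; the last joint's range is limited). The gripper opens to 85 mm and grips with 20 to 120 N. Pads are 22 mm wide; open, the fingers measure 114 mm over their backs; the gripper's body (76 mm by 85 mm) begins 54 mm behind the grasp point. The pads swing forward as they close: fully open they stand 13 mm farther back than shut.
Start: joints at [1.15, 0.332, -0.065, 1.46, 0.022, 1.35, -0.088], TCP at [0.242, -0.576, 0.231] pointing down, gripper open.
Joint ranges: [-2.6, 2.6], [-0.5, 2.12], [-1.47, 1.34], [0.16, 2.42], [-1.27, 4.41], [0.06, 2.06], [-2.6, 2.6]. Speed limits (rad/s): [2.22, 2.22, 2.79, 2.79, 3.14, 3.14, 3.14].

INTERFACE

Orientations are given as a unit quaternion [x, y, z, w].
In Python, from workcell import manip gives the robot as it stands.
- The arm moves only by the tool jog_arm, never from a script. Its arguments are lists of equal length, an entry for each row: "translation": the shift along the world's x, y, z in mm, a list of three; "turn": the turn about the world's z in degrees. In form: {"translation": [[x, y, z], ...], "turn": [turn, ...]}. A call has 1 to 12 rows; each row is the pose to reach, as a shift and turn from the pose measured when the call began; what a row does not reach only later rows make up. A row lasts 1/12 s, in which the tool goes at most 41.7 mm and 7.16 degrees, less where a joint would pass 70% of its speed; a pose out of reach is approached as far as the arm can. A call with a gripper value outside its range is refused whole. "grip" is the finger opening in mm, from 0 to 85.4, set as the call begins (left out, the last holds). The fingers move at their own pace and stop on an object; "grip_force" is the grip in N (left out, the last holds). Time passes only in rows, so rows that repeat a pose let the fingers close. It gives the time, the measured TCP pose, the force and the opening at its end, in the units of the state.
- manip.get_obs(): the state, without advancing time (a new reading comes with each control period).
- manip.camera(name): name is "scene" or "top" or "wrist"; returns a dict with "frame" (400x640x3 uint8, red, green, blue), "mtx" (3x3 intrinsics, pixels), "k1" (the pictures are not rectified: a ray, as slopes to the right and down, at radius r is drawn at 1 + k1 r^2 times it, then the intrinsics apply), "pose" (4x4, takes a point from camera to world coordinates). Camera axes: x right, y down, z forward; pixel columns grow to the right and rows downward; lengths in m; the calibration is good to about 2 mm. A picture is of the moment at which its call begins. There is no depth.
- manip.hand_in(): hands the job in, once; it reports no verdict.
Trained networks look in a picture, given as the dict that the camera call returned (one of the last four; its "shot" number tells which), for a name from the list of things; names that differ only in an ending like _2 or _b are one class to them, and where a whole thing is asked for, a point or a joint stands for the part that bears it (a point fixed in the world has none). Each returns a list of dicts, best first, with "confidence" (0 to 1); they miss things now and then, are a little off and sometimes report something else, mostly with a low value. They report only what shows in the picture. A call takes as long as a camera call. They do not tell look-alikes from the thing itself.
- manip.outline_of(picture, label): "mask" (400x640 bool, what is visible of it) and "extent" ([left, top, right, bottom] in pixels, round what is visible of it).
- manip.pinpoint(picture, label): "at" ([column, row] in pixels: a listed point, or the origin of a listed thing).
The state is a dict: "clock": time; "joint_pos": joint angles; "joint_velocities": joint speeds; "tau": joint torques, N m; "position": TCP position; "ee_rot": TCP orientation; "ft_force": force on the tool from outside, world axes, zero at the start; "torque": the same for the moment, N m; "grip_width": opening from 0.0 (shut) to 1.0 (fully open).
Only numpy, scipy, OpenCV 4.12 (cv2) and the standard library are available. Lean on these libraries where they do the work, as an engineer would, in place of code of your own. Each camera call takes 0.05 s, during which the arm holds its last target. There are 200 camera calls.

TASK

To stow the tailor's tools before the caravan drives off, pull the tray's two clevis pins (the stowage blocks hold them), draw the hold-down bar out of the forks and put it aside; lay the clothes brush, seam roller, double tracing wheel and fabric shaver, as many of them as are out, flat in the tray, each in a compartment of its own with its head at the tray's far end, away from the robot. When they are all in, slide the bar back into both forks so that its holes line up with theirs, and drive a pin through each fork and the bar until its collar is fully home. Leave everything else on the table where it is.

Things in the scene. Friction and masses are not known exactly. Their poses are not given: they have to be found in the camera images.
- tray: Tool tray, screwed to the table. Origin: centre of its underside; x to its far end (away from the robot, within 0.2 rad), y to its left, z up. 210 mm long (x), 170 wide; floor 5 mm thick. Rim and two dividers, 5 mm thick, top 17 mm above the table, make three equal compartments 200 mm long (x), 50 wide, their middles at x = 0, y = 55, 0, -55 mm. It carries the forks and stowage blocks.
- fork_left (a point): Hole axis at the top face of the left fork's upper ear, tray x -75, y +112.5, z 70 mm. Steel clevis fork, open to the tray's -x. Two level ears 36 mm wide, tray x -95 to -55 mm, flared lips in front to x -107 (up to z 72); back wall x -55 to -49 mm. Lower ear: top at z 42 mm, 6 thick. Upper ear: z 62 to 70 mm. Upright holes 17 mm in diameter through both ears.
- fork_right (a point): The same for the right fork, at tray x -75, y -112.5, z 70 mm
- stow_left (a point): Centre of the top of the left stowage block: wood, 36 x 36 mm, 60 tall, at tray x +65, y +112.5 mm, with an upright 17 mm hole to stand a pin in while it is out of the fork (tip then 4 mm above the table)
- stow_right (a point): The same for the right stowage block, at tray x +65, y -112.5 mm
- bar: Hold-down bar, at first pinned in the forks; same both ways round, about 0.35 kg. Aluminium flat 257 mm long (its y), 36 wide (x), z 6 to 20, upright 17 mm holes at y +112.5, -112.5; rubber strip 30 x 160 below, z 0 to 6; wooden grip on top, 80 long (y), 22 wide, z 20 to 48. Origin: middle of its underside. In the forks: tray x -75, y 0, z 36 mm; back walls stop it 2 mm too far. Room to lay it aside: the table left and right of the tray.
- pin1: Clevis pin, at the start in the left fork; fits either fork and either stowage block. Steel shank 14 mm in diameter, 56 long, lowest 12 mm tapered to 6; collar 26 in diameter, 5 thick; on it a black round knob 22 in diameter, 30 tall (top 91 mm above the tip). Origin: centre of the tip; z up the shank. Fully home, the collar lies on the upper ear, tip 14 mm above the table.
- pin2: Clevis pin, at the start in the right fork; fits either fork and either stowage block. Steel shank 14 mm in diameter, 56 long, lowest 12 mm tapered to 6; collar 26 in diameter, 5 thick; on it a black round knob 22 in diameter, 30 tall (top 91 mm above the tip). Origin: centre of the tip; z up the shank. Fully home, the collar lies on the upper ear, tip 14 mm above the table.
- brush: Clothes brush: light wooden handle, rectangular head 70 x 38 mm, 40 tall, wood over grey bristles; 175 mm long. May be absent. Origin: on its flat underside, midway along; x from handle to head, z up. Handle 22 wide, 28 tall, x -85 to +20 mm; grip it near x = -5 mm (balance point x -5 to +12). Head x +20 to +90 mm.
- brush_head (a point): middle of the brush's head, 65 mm from its origin along x, 20 mm above its underside
- roller: Seam roller: light wooden handle, head a wooden roller 40 mm in diameter lying crosswise in a steel yoke 38 mm wide; 175 mm long. May be absent. Origin: on its flat underside, midway along; x from handle to head, z up. Handle 22 wide, 28 tall, x -85 to +20 mm; grip it near x = -5 mm (balance point x -5 to +12). Head x +20 to +90 mm.
- roller_head (a point): middle of the roller's head, 65 mm from its origin along x, 20 mm above its underside
- tracer: Double tracing wheel: brown wooden handle, head two toothed steel wheels 40 mm in diameter side by side, 36 mm wide over both; 175 mm long. May be absent. Origin: on its flat underside, midway along; x from handle to head, z up. Handle 22 wide, 28 tall, x -85 to +20 mm; grip it near x = -5 mm (balance point x -5 to +12). Head x +20 to +90 mm.
- tracer_head (a point): middle of the tracer's head, 65 mm from its origin along x, 20 mm above its underside
- shaver: Fabric shaver: grey plastic handle, head a round upright drum 40 mm in diameter, 34 tall, steel grille on top; 175 mm long. May be absent. Origin: on its flat underside, midway along; x from handle to head, z up. Handle 22 wide, 28 tall, x -85 to +20 mm; grip it near x = -5 mm (balance point x -5 to +12). Head x +20 to +90 mm.
- shaver_head (a point): middle of the shaver's head, 65 mm from its origin along x, 20 mm above its underside
- cone: dark-blue cone of thread standing upright, 62 mm across, 117 mm tall; bystander to be left alone. Origin: centre of the underside
- shears: pair of shears with black loops lying flat, 210 mm long; bystander to be left alone. Origin: pivot end of the blades
- weight: dark steel pattern weight, a 68 mm disc with a knob, 34 mm tall; bystander to be left alone. Origin: centre of the underside
- webbing: flat grey roll of webbing, 72 mm across, 25 mm tall; bystander to be left alone. Origin: centre of the underside
- chalkbox: small cardboard box of chalk, 85 x 55 x 26 mm; bystander to be left alone. Origin: centre of the underside
- template: flat plywood pattern template, about 220 x 70 x 5 mm; bystander to be left alone. Origin: on the underside, near its middle
- mug: white mug, 76 mm across, 90 mm tall; bystander to be left alone. Origin: centre of the underside
There are look-alikes about, which are no part of the job. What is shaped like the roller but pink is not meant.

How it is judged:
By the outcome, as a careful person would: the job done as asked, in the order asked, and still so for the second after the job is handed in, with the robot touching nothing.
Of brush, roller, tracer, shaver only 2 to 3 are there at a start; the rules pass over those that are not, and their reading is None.
At some moment in a run one of brush, roller, tracer, shaver may be knocked a few centimetres aside while the robot is not near it.
It also fails if it takes over 210 s, if anything falls off the work surface, if the arm or the gripper's body presses on something with over 40 N, if the wrist force passes 120 N, or if a joint passes its speed limit or range.

## Working session

There is one attempt and no reset: what is moved stays moved. The work goes in short steps, Python scripts to look and compute and a tool call to move; the robot and the scene stay as the last step left them, time stands still between calls to the robot, and variables do not carry over. Pictures are saved under pics/ and viewed, about 12 in all and at most 16, crops included, and the job is handed in when it is done.

Besides the shell and the picture viewer there is one more tool, called after "Emit:" in YAML: its name, and indented under it one key for each argument. jog_arm: Moves the arm, as the interface text tells. Its arguments: {"type":"object","properties":{"translation":{"type":"array"},"turn":{"type":"array"},"grip":{"type":"number"},"grip_force":{"type":"number"}},"required":["translation","turn"]}

```bash
ls; mkdir -p pics; cat > h.py <<'E'
import numpy as np, cv2
from workcell import manip
from scipy.spatial.transform import Rotation as R
def ray(p,uv):
    k=np.array(p["mtx"],float);T=np.array(p["pose"])
    x=(uv[0]-k[0,2])/k[0,0];y=(uv[1]-k[1,2])/k[1,1]
    rd=np.hypot(x,y);r=rd
    for _ in range(30): r=rd/(1+p["k1"]*r*r)
    s=r/rd if rd>0 else 1
    return T[:3,3],T[:3,:3]@np.array([x*s,y*s,1])
def atz(p,uv,z):
    o,d=ray(p,uv);return o+d*(z-o[2])/d[2]
def proj(p,X):
    T=np.array(p["pose"]);c=T[:3,:3].T@(np.array(X)-T[:3,3]);x,y=c[:2]/c[2]
    s=1+p["k1"]*(x*x+y*y);k=p["mtx"];return np.array([k[0][0]*x*s+k[0][2],k[1][1]*y*s+k[1][2]])
def tri(a,b):
    A=np.zeros((3,3));v=np.zeros(3)
    for o,d in (a,b):
        d=d/np.linalg.norm(d);M=np.eye(3)-np.outer(d,d);A+=M;v+=M@o
    return np.linalg.solve(A,v)
def save(p,n,crop=None,f=1):
    im=p["frame"][:,:,::-1]
    if crop: im=im[crop[1]:crop[3],crop[0]:crop[2]]
    cv2.imwrite("pics/"+n,cv2.resize(im,None,fx=f,fy=f))
def obs():
    o=manip.get_obs();r=R.from_quat(o["ee_rot"]).as_matrix()
    print("t",round(o["clock"],2),"pos",np.round(np.array(o["position"])*1000,1),"yaw y-axis",np.round(np.degrees(np.arctan2(r[1,1],r[0,1])),2),"z",np.round(r[:,2],3),"F",np.round(o["ft_force"],1),"g",round(o["grip_width"],3),"j",np.round(o["joint_pos"],2))
E
python3 - <<'E'
from h import *
obs();print(manip.hold_point_z)
P={n:manip.camera(n) for n in("scene","top")}
for n,p in P.items(): save(p,n+"0.png");print(n,np.round(p["pose"],3).tolist(),p["k1"])
H={"fork_left":.07,"fork_right":.07,"stow_left":.06,"stow_right":.06,"tray":0,"bar":.036,"pin1":.014,"brush_head":.02,"brush":0,"roller_head":.02,"roller":0,"tracer_head":.02,"tracer":0,"shaver_head":.02,"shaver":0,"cone":0,"shears":0,"weight":0,"webbing":0,"chalkbox":0,"template":0,"mug":0}
for l,z in H.items():
  for n,p in P.items():
    print(l,n,[(round(d["confidence"],2),np.round(d["at"]).astype(int).tolist(),np.round(atz(p,d["at"],z)[:2]*1000).astype(int).tolist()) for d in manip.pinpoint(p,l)[:3]])
E
```

```text
pics
t 0.0 pos [ 242.  -575.9  230.5] yaw y-axis -67.21 z [-0.001  0.001 -1.   ] F [0.  0.6 0.7] g 1.003 j [ 1.15  0.33 -0.06  1.46  0.02  1.35 -0.09]
0.0187
scene [[0.014, 0.665, -0.747, 1.399], [1.0, -0.025, -0.003, 0.122], [-0.02, -0.747, -0.665, 0.867], [0.0, 0.0, 0.0, 1.0]] -0.0018590185183621193
top [[0.01, -0.997, 0.07, 0.414], [-1.0, -0.011, -0.013, 0.124], [0.014, -0.07, -0.997, 1.507], [0.0, 0.0, 0.0, 1.0]] -0.03197191058369811
fork_left scene [(0.56, [303, 205], [520, 71])]
fork_left top [(0.86, [320, 197], [516, 84]), (0.71, [416, 159], [668, -293]), (0.17, [376, 191], [540, -134])]
fork_right scene [(0.85, [227, 212], [539, -155]), (0.61, [379, 197], [489, 299])]
fork_right top [(0.74, [378, 193], [533, -141])]
stow_left scene [(0.93, [309, 240], [650, 88]), (0.49, [199, 291], [812, -181])]
stow_left top [(0.85, [319, 158], [667, 87])]
stow_right scene [(0.76, [227, 245], [664, -136])]
stow_right top [(0.92, [376, 156], [680, -137])]
tray scene [(0.71, [232, 188], [344, -181]), (0.57, [266, 243], [605, -40]), (0.23, [227, 248], [619, -153])]
tray top [(0.59, [350, 175], 
[... 1604 characters left out ...]
7, [284, 242], [337, 225]), (0.61, [419, 158], [683, -322])]
shears scene [(0.56, [310, 290], [772, 89])]
shears top [(0.52, [316, 138], [761, 100]), (0.36, [318, 197], [518, 91])]
weight scene [(0.58, [377, 269], [710, 272])]
weight top [(0.57, [270, 150], [708, 287]), (0.43, [321, 198], [514, 79])]
webbing scene [(0.86, [352, 184], [340, 231])]
webbing top [(0.78, [284, 242], [336, 223]), (0.51, [241, 191], [540, 400])]
chalkbox scene [(0.55, [232, 188], [344, -180])]
chalkbox top [(0.66, [385, 241], [344, -184])]
template scene [(0.6, [199, 292], [771, -202])]
template top [(0.88, [391, 135], [779, -208])]
mug scene [(0.92, [437, 254], [663, 447])]
mug top [(0.78, [230, 160], [668, 450])]
```

```bash
python3 - <<'E'
from h import *
a=cv2.imread("pics/scene0.png")[140:320,120:520];b=cv2.imread("pics/top0.png")[110:280,130:450]
cv2.imwrite("pics/v1.png",np.vstack([cv2.resize(a,(640,288)),cv2.resize(b,(584,310))[:, :] if 0 else cv2.copyMakeBorder(cv2.resize(b,(584,310)),0,0,0,56,0)]))
E
```

```text
(no output)
```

View pics/v1.png

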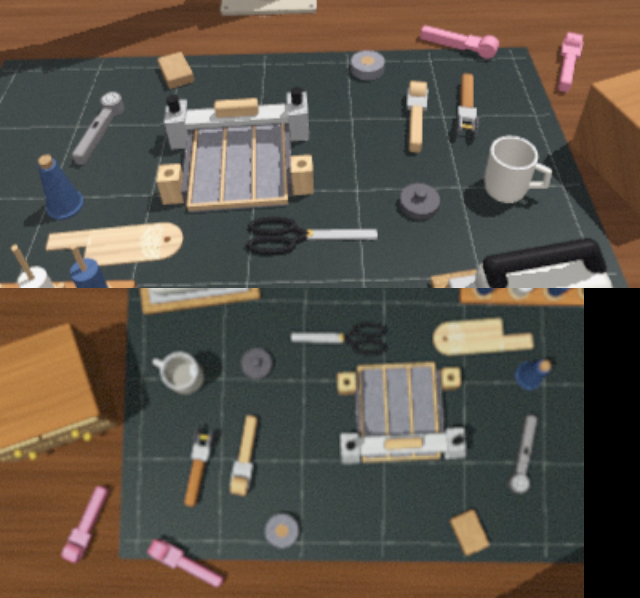

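The picture shows the tray in the middle, its far end up in the top view, with both pins and the bar in place. Three tools are out: the roller (259,218 top), the tracer (241,205) and the shaver (414,214). The brush is absent. The pink roller look-alikes are at the left of the top view.

Emit:
jog_arm:
  translation:
    - [150, 265, 120]
    - [150, 265, 120]
    - [150, 265, 120]
    - [150, 265, 120]
    - [150, 265, 120]
    - [150, 265, 120]
    - [150, 265, 120]
    - [150, 265, 120]
    - [150, 265, 120]
  turn: [67, 67, 67, 67, 67, 67, 67, 67, 67]

```text
clock: 3.05
position: [0.3969, -0.3048, 0.3549]
ee_rot: [0.718, 0.696, 0.001, 0.002]
ft_force: [0.4, -0.3, 0.5]
grip_width: 0.997
```

Emit:
jog_arm:
  translation:
    - [100, 271, 20]
    - [100, 271, 20]
    - [100, 271, 20]
    - [100, 271, 20]
    - [100, 271, 20]
    - [100, 271, 20]
    - [100, 271, 20]
    - [100, 271, 20]
    - [100, 271, 20]
    - [100, 271, 20]
  turn: [0, 0, 0, 0, 0, 0, 0, 0, 0, 0]

```text
clock: 3.88
position: [0.4969, -0.0338, 0.3749]
ee_rot: [0.718, 0.696, 0.001, 0.002]
ft_force: [-1.0, -0.4, 0.3]
grip_width: 1.001
```

```bash
python3 - <<'E'
from h import *
obs()
p=manip.camera("wrist");save(p,"w1.png",f=1.25);print(np.round(p["pose"],3).tolist(),p["k1"],p["mtx"])
for l,z in {"fork_left":.07,"fork_right":.07,"stow_left":.06,"stow_right":.06,"tray":0.005,"bar":.036,"pin1":.014}.items():
    print(l,[(round(d["confidence"],2),np.round(d["at"]).astype(int).tolist(),np.round(atz(p,d["at"],z)[:2]*1000,1).tolist()) for d in manip.pinpoint(p,l)[:3]])
E
```

```text
t 3.88 pos [496.9 -33.8 374.9] yaw y-axis -1.78 z [ 0.005 -0.002 -1.   ] F [-1.  -0.4  0.3] g 1.001 j [ 0.61  0.05 -0.66  1.51  0.03  1.59 -0.07]
[[0.999, -0.032, -0.005, 0.499], [-0.032, -0.948, -0.317, 0.048], [0.006, 0.317, -0.949, 0.518], [0.0, 0.0, 0.0, 1.0]] 0.016968354991445365 [[328.85096378   0.         320.14676813]
 [  0.         328.85096378 207.1869111 ]
 [  0.           0.           1.        ]]
fork_left [(0.89, [337, 72], [524.4, 77.3])]
fork_right [(0.79, [343, 238], [529.6, -151.7])]
stow_left [(0.64, [296, 306], [452.3, -273.0]), (0.62, [446, 62], [663.6, 84.7]), (0.46, [334, 74], [521.0, 75.6])]
stow_right [(0.71, [436, 225], [670.0, -139.3])]
tray [(0.6, [388, 149], [605.4, -32.2]), (0.22, [337, 159], [525.6, -44.4])]
bar [(0.76, [341, 156], [530.4, -35.7])]
pin1 [(0.79, [329, 79], [515.4, 71.6]), (0.54, [342, 222], [532.1, -146.8]), (0.28, [334, 300], [516.6, -295.2])]
```

View pics/w1.png

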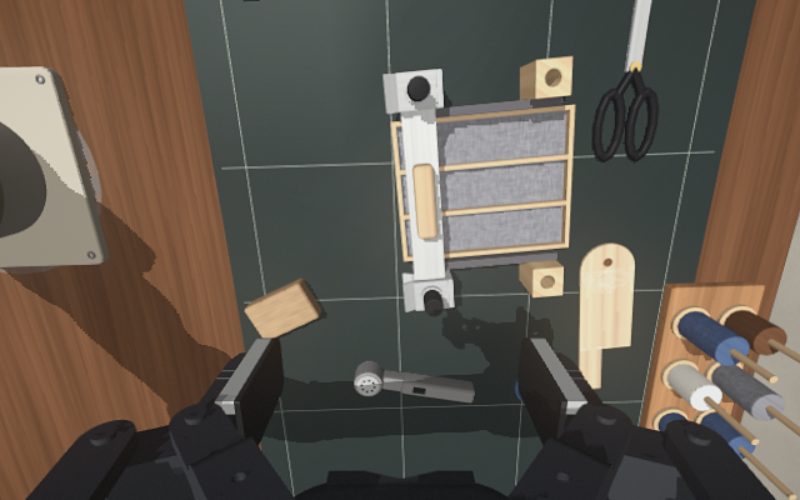

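```bash
python3 - <<'E'
from h import *
p=manip.camera("wrist");g=cv2.cvtColor(p["frame"],cv2.COLOR_RGB2GRAY)
S=[]
for u,v in((442,62),(438,226)):
    w=g[v-9:v+10,u-9:u+10].astype(float);hi=np.percentile(w,70);m=(w<hi*.6).astype(np.uint8)
    n,l,st,c=cv2.connectedComponentsWithStats(m);k=min(range(1,n),key=lambda i:np.hypot(*(c[i]-9)))
    q=c[k]+[u-9,v-9];X=atz(p,q,.06)*1000;S.append(X);print(q,st[k],X)
d=S[0]-S[1];print("dist",np.hypot(*d[:2]),"yaw",np.degrees(np.arctan2(-d[0],d[1])))
for n,(u,v),z in(("kL",(418,89),.105),("kR",(433,301),.105),("FL",(574,105),.017),("FR",(570,246),.017),("NR",(404,262),.017),("NL",(391,122),.017),("grip",(426,202),.084)):
    print(n,np.round(atz(p,(u/1.25,v/1.25),z)*1000,1))
im=p["frame"][40:265,290:475,::-1];cv2.imwrite("pics/w1c.png",cv2.resize(im,None,fx=2.6,fy=2.6,interpolation=cv2.INTER_CUBIC))
E
```

```text
[441.72321429  59.83035714] [  3   1  13  14 112] [658.19985072  86.49778978  60.        ]
[440.69230769 221.30769231] [ 8  3  7  5 13] [ 675.5450944  -134.42443007   60.        ]
dist 221.6020864153797 yaw 4.4892484794578555
kL [519.1  75.  105. ]
kR [ 531.3 -140.7  105. ]
FL [700.7  57.7  17. ]
FR [ 712.9 -110.5   17. ]
NR [ 501.3 -124.5   17. ]
NL [491.5  46.8  17. ]
grip [526.5 -34.9  84. ]
```

View pics/w1c.png

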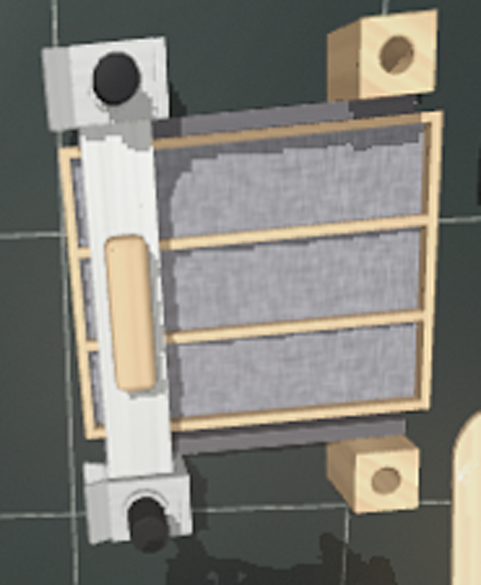

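```bash
cat > fit.py <<'E'
from h import *
from scipy.optimize import least_squares
def fit(p,pts):
    def f(x):
        c,s=np.cos(x[2]),np.sin(x[2])
        return np.ravel([proj(p,np.array([x[0]+c*a-s*b,x[1]+s*a+c*b,z])/1)-q for (a,b,z),q in pts])
    r=least_squares(f,[.6,-.04,.05],loss="soft_l1");print(np.round(r.x[:2]*1000,1),np.degrees(r.x[2]),np.round(r.fun,1).reshape(-1,2).tolist());return r.x
def w(T,a,b): c,s=np.cos(T[2]),np.sin(T[2]);return np.round([(T[0]*1000+c*a-s*b),(T[1]*1000+s*a+c*b)],1)
E
python3 - <<'E'
from fit import *
p=manip.camera("wrist");k=lambda u,v:np.array([u/2.6+290-.3,v/2.6+40-.3])
T=fit(p,[((.065,.1125,.06),k(397,54)),((.065,-.1125,.06),k(386,480)),((.105,.085,.017),k(441,112)),((.105,-.085,.017),k(428,409)),((-.105,-.085,.017),k(88,437)),((-.105,.085,.017),k(60,150)),((-.075,0,.084),k(130,313)),((-.075,.1125,.105),k(119,80)),])
for n,a,b in(("fL",-75,112.5),("fR",-75,-112.5),("sL",65,112.5),("sR",65,-112.5),("bar",-75,0)):print(n,w(T,a,b))
E
```

```text
[601.  -30.9] 3.2832947318684855 [[0.2, 0.7], [0.0, 0.4], [0.2, -0.3], [0.2, -0.5], [-0.6, 0.3], [-0.2, -0.5], [0.8, 1.9], [-0.6, -1.1]]
fL [519.6  77.1]
fR [ 532.5 -147.5]
sL [659.4  85.1]
sR [ 672.3 -139.5]
bar [526.1 -35.2]
```

Emit:
jog_arm:
  translation:
    - [23, 111, -245]
    - [23, 111, -245]
    - [23, 111, -245]
    - [23, 111, -245]
    - [23, 111, -245]
    - [23, 111, -245]
    - [23, 111, -245]
    - [23, 111, -245]
  turn: [5, 5, 5, 5, 5, 5, 5, 5]

```text
clock: 5.05
position: [0.5172, 0.0786, 0.1259]
ee_rot: [0.686, 0.727, -0.001, -0.0]
ft_force: [-0.1, 0.9, 0.6]
grip_width: 0.999
```

```bash
python3 - <<'E'
from h import *
obs()
p=manip.camera("wrist");save(p,"w2.png")
g=cv2.cvtColor(p["frame"],cv2.COLOR_RGB2GRAY)
o=np.array(manip.get_obs()["position"]);print("tcp px",proj(p,o),"knob predicted",proj(p,[.5196,.0771,.105]),proj(p,[.5196,.0771,.07]), "bargrip",proj(p,[.5261,-.0352,.084]))
E
```

```text
t 5.05 pos [517.2  78.6 125.9] yaw y-axis 3.32 z [-0.001 -0.    -1.   ] F [-0.1  0.9  0.6] g 0.999 j [ 0.42  0.28 -0.74  1.83  0.21  1.12 -0.34]
tcp px [321.89408061 276.8451893 ] knob predicted [323.4419602  255.69541209] [322.97027825 231.35310902] bargrip [322.76987449 383.85565462]
```

View pics/w2.png

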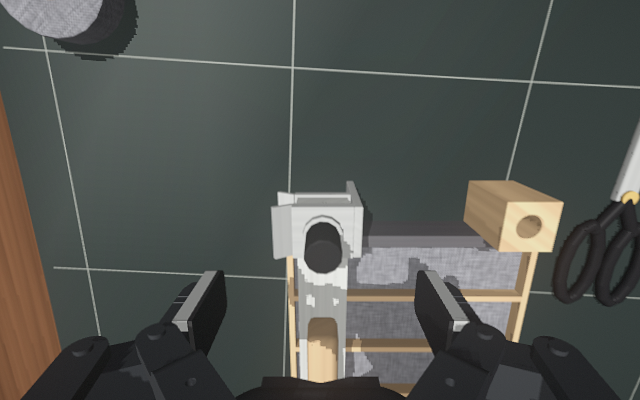

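The knob sits at about (324,254) against a predicted (323,256), so the tray pose is good. Next I grasp the left pin.

Emit:
jog_arm:
  translation:
    - [2.4, -1.5, -25]
    - [2.4, -1.5, -49]
    - [2.4, -1.5, -49]
  turn: [0, 0, 0]

```text
clock: 5.35
position: [0.52, 0.0742, 0.0778]
ee_rot: [0.687, 0.726, -0.001, 0.0]
ft_force: [-1.0, -0.4, -1.3]
grip_width: 1.002
```

Emit:
jog_arm:
  translation:
    - [0, 0, 0]
    - [0, 0, 0]
    - [0, 0, 0]
    - [0, 0, 0]
    - [0, 0, 0]
    - [0, 0, 0]
    - [0, 0, 0]
    - [0, 0, 0]
  turn: [0, 0, 0, 0, 0, 0, 0, 0]
  grip: 10
  grip_force: 50

```text
clock: 6.02
position: [0.5204, 0.0742, 0.0789]
ee_rot: [0.687, 0.726, -0.001, 0.001]
ft_force: [-2.5, 0.0, 7.8]
grip_width: 0.237
```

Emit:
jog_arm:
  translation:
    - [0, 0, 10]
    - [0, 0, 25]
    - [0, 0, 45]
    - [0, 0, 70]
    - [0, 0, 70]
    - [0, 0, 70]
  turn: [0, 0, 0, 0, 0, 0]

```text
clock: 6.52
position: [0.5213, 0.0744, 0.1507]
ee_rot: [0.687, 0.726, 0.0, 0.002]
ft_force: [-0.1, 0.0, -1.4]
grip_width: 0.24
```

```bash
python3 - <<'E'
from h import *
obs()
p=manip.camera("wrist");save(p,"w3.png")
print(proj(p,[.6594,.0851,.06]),proj(p,[.5196,.0771,.07]))
E
```

```text
t 6.52 pos [521.3  74.4 150.7] yaw y-axis 3.15 z [ 0.003 -0.002 -1.   ] F [-0.1  0.  -1.4] g 0.24 j [ 0.43  0.26 -0.75  1.79  0.19  1.16 -0.32]
[504.23113423 207.13505537] [316.94231564 212.22582264]
```

View pics/w3.png

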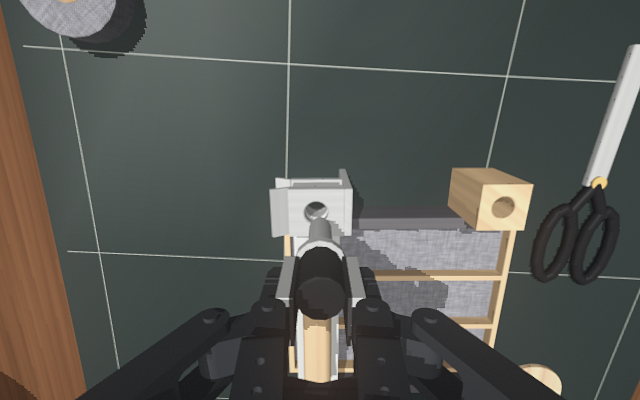

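```bash
python3 - <<'E'
from h import *
p=manip.camera("wrist");o=np.array(manip.get_obs()["position"])
obs()
for dy in(0,3):print(dy,"top",proj(p,o+[-.001,dy/1000,.0265]),"collarL",proj(p,o+[-.014,dy/1000,-.005]),"cR",proj(p,o+[.012,dy/1000,-.005]),"cfar",proj(p,o+[-.001,dy/1000+.013,-.0065]),"tip",proj(p,o+[-.001,dy/1000,-.0645]))
save(p,"w3c.png",(260,190,390,330),4)
E
```

```text
t 6.62 pos [520.1  74.1 148.6] yaw y-axis 3.14 z [-0.001 -0.002 -1.   ] F [-0.7  0.2 -0.6] g 0.241 j [ 0.43  0.26 -0.75  1.8   0.19  1.16 -0.32]
0 top [315.524493   303.12394828] collarL [290.71280034 265.05065625] cR [341.78943578 267.50017772] cfar [317.63435384 241.66610304] tip [317.17039175 223.60346038]
3 top [315.88640245 296.92012295] collarL [290.87007482 259.74871756] cR [342.23279864 262.22719698] cfar [317.94747615 236.15487244] tip [317.39836431 219.47936445]
```

View pics/w3c.png

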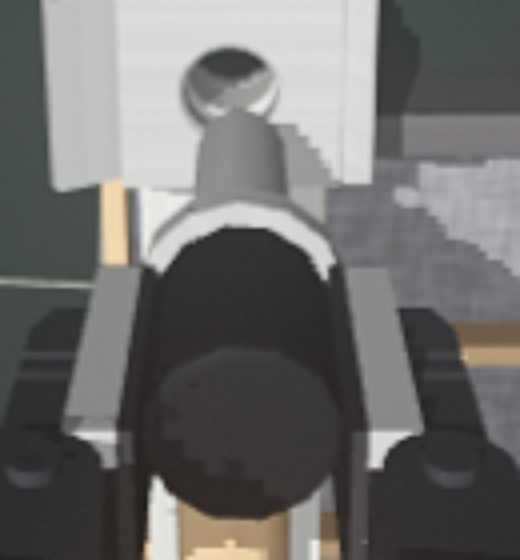

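Emit:
jog_arm:
  translation:
    - [30, 2, 0]
    - [70, 4, 0]
    - [110, 7, 0]
    - [138.4, 8.2, 0]
    - [138.4, 8.2, 0]
    - [138.4, 8.2, 0]
    - [138.4, 8.2, -20]
  turn: [0, 0, 0, 0, 0, 0, 0]

```text
clock: 7.2
position: [0.6594, 0.0834, 0.1309]
ee_rot: [0.687, 0.726, 0.0, 0.001]
ft_force: [1.1, 0.5, -0.9]
grip_width: 0.238
```

Emit:
jog_arm:
  translation:
    - [-0.9, -1, -10]
    - [-0.9, -1, -20]
    - [-0.9, -1, -30]
    - [-0.9, -1, -40]
    - [-0.9, -1, -50]
    - [-0.9, -1, -58]
    - [-0.9, -1, -61]
    - [-0.9, -1, -61]
  turn: [0, 0, 0, 0, 0, 0, 0, 0]

```text
clock: 7.87
position: [0.6583, 0.0823, 0.0696]
ee_rot: [0.687, 0.726, 0.0, 0.001]
ft_force: [-0.1, -0.1, -2.1]
grip_width: 0.239
```

```bash
python3 -c "
from h import *
obs()"
```

```text
t 7.87 pos [658.3  82.3  69.6] yaw y-axis 3.18 z [ 0.002 -0.001 -1.   ] F [-0.1 -0.1 -2.1] g 0.239 j [ 0.27  0.63 -0.65  1.5   0.4   1.15 -0.4 ]
```

Emit:
jog_arm:
  translation:
    - [0, 0, 0]
    - [0, 0, 0]
    - [0, 0, 0]
    - [0, 0, 0]
    - [0, 0, 40]
    - [0, 0, 80]
    - [0, 0, 80]
  turn: [0, 0, 0, 0, 0, 0, 0]
  grip: 60

```text
clock: 8.45
position: [0.6617, 0.0837, 0.1581]
ee_rot: [0.687, 0.726, 0.005, 0.004]
ft_force: [1.4, -0.1, 1.7]
grip_width: 0.701
```

Emit:
jog_arm:
  translation:
    - [-125.8, -229.8, 0]
    - [-125.8, -229.8, 0]
    - [-125.8, -229.8, 0]
    - [-125.8, -229.8, 0]
    - [-125.8, -229.8, 0]
    - [-125.8, -229.8, 0]
    - [-125.8, -229.8, 0]
    - [-125.8, -229.8, 0]
    - [-125.8, -229.8, 0]
  turn: [0, 0, 0, 0, 0, 0, 0, 0, 0]

```text
clock: 9.2
position: [0.536, -0.1467, 0.1584]
ee_rot: [0.688, 0.726, 0.005, 0.005]
ft_force: [0.6, 1.1, -0.3]
grip_width: 0.704
```

```bash
python3 - <<'E'
from h import *
obs()
p=manip.camera("wrist");save(p,"w4.png")
print(proj(p,[.5325,-.1475,.105]),proj(p,[.6594,.0851,.0955]),proj(p,[.6723,-.1395,.06]))
E
```

```text
t 9.2 pos [ 536.  -146.7  158.4] yaw y-axis 3.07 z [ 0.013  0.    -1.   ] F [ 0.6  1.1 -0.3] g 0.704 j [ 0.75  0.29 -0.66  1.72  0.19  1.18  0.1 ]
[312.792798   231.35766675] [ 622.29744806 -247.606721  ] [493.22704326 207.565024  ]
```

View pics/w4.png

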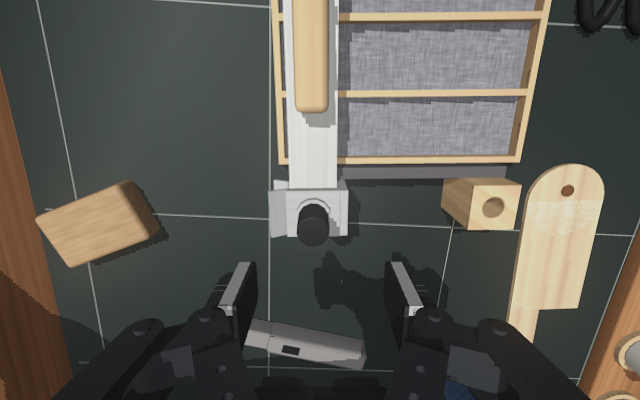

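Emit:
jog_arm:
  translation:
    - [-3.5, 0.2, -30]
    - [-3.5, 0.2, -60]
    - [-3.5, 0.2, -80.5]
    - [-3.5, 0.2, -80.5]
    - [-3.5, 0.2, -80.5]
  turn: [0, 0, 0, 0, 0]

```text
clock: 9.67
position: [0.5331, -0.1434, 0.0775]
ee_rot: [0.686, 0.727, 0.005, 0.004]
ft_force: [1.3, 0.4, 0.9]
grip_width: 0.705
```

Emit:
jog_arm:
  translation:
    - [0, 0, 0]
    - [0, 0, 0]
    - [0, 0, 0]
    - [0, 0, 0]
    - [0, 0, 0]
    - [0, 0, 0]
    - [0, 0, 0]
  turn: [0, 0, 0, 0, 0, 0, 0]
  grip: 10
  grip_force: 50

```text
clock: 10.25
position: [0.5335, -0.1433, 0.079]
ee_rot: [0.686, 0.727, 0.005, 0.004]
ft_force: [-4.3, 1.7, 8.0]
grip_width: 0.239
```

Emit:
jog_arm:
  translation:
    - [0, 0, 15]
    - [0, 0, 40]
    - [0, 0, 70]
    - [0, 0, 70]
    - [0, 0, 70]
  turn: [0, 0, 0, 0, 0]

```text
clock: 10.67
position: [0.5347, -0.1436, 0.1512]
ee_rot: [0.686, 0.727, 0.006, 0.006]
ft_force: [0.2, 0.5, -1.4]
grip_width: 0.235
```

```bash
python3 - <<'E'
from h import *
obs()
p=manip.camera("wrist");save(p,"w5.png");save(p,"w5c.png",(230,180,510,330),2.8)
o=np.array(manip.get_obs()["position"]);
print(proj(p,[.6723,-.1395,.06]));
for dy in(0,3):print(dy,"top",proj(p,o+[0,dy/1000,.0265]),"cfar",proj(p,o+[0,dy/1000+.013,-.0065]),"tip",proj(p,o+[0,dy/1000,-.0645]))
E
```

```text
t 10.67 pos [ 534.7 -143.6  151.2] yaw y-axis 3.33 z [ 0.017 -0.    -1.   ] F [ 0.2  0.5 -1.4] g 0.235 j [ 0.75  0.29 -0.67  1.74  0.19  1.16  0.09]
[497.95313162 214.93727572]
0 top [317.64175078 301.59786419] cfar [318.39377899 240.70712196] tip [316.26401554 223.08036255]
3 top [318.04009795 295.40567954] cfar [318.72981731 235.20938514] tip [316.50215523 218.9638797 ]
```

View pics/w5c.png

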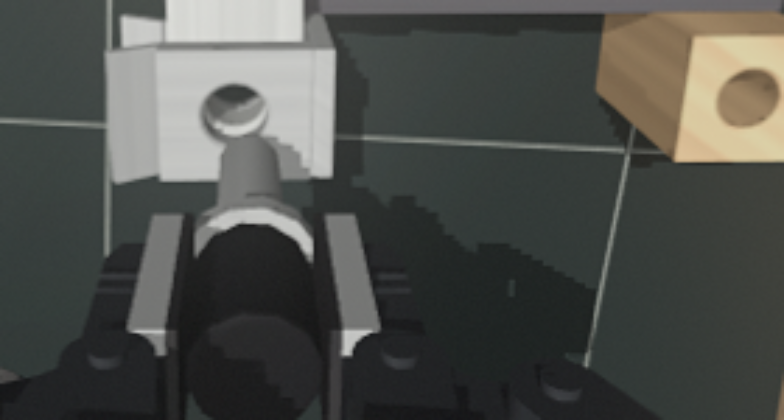

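Emit:
jog_arm:
  translation:
    - [30, 2, 0]
    - [70, 4, 0]
    - [110, 7, 0]
    - [136.3, 8.3, 0]
    - [136.3, 8.3, 0]
    - [136.3, 8.3, 0]
    - [136.3, 8.3, -20]
  turn: [0, 0, 0, 0, 0, 0, 0]

```text
clock: 11.3
position: [0.6712, -0.1351, 0.1319]
ee_rot: [0.686, 0.727, 0.006, 0.006]
ft_force: [1.3, 1.0, 0.6]
grip_width: 0.24
```

```bash
python3 -c "
from h import *
obs()"
```

```text
t 11.3 pos [ 671.2 -135.1  131.9] yaw y-axis 3.34 z [ 0.018  0.    -1.   ] F [1.3 1.  0.6] g 0.24 j [ 0.56  0.59 -0.61  1.4   0.34  1.24 -0.02]
```

Emit:
jog_arm:
  translation:
    - [0, 0, -10]
    - [0, 0, -20]
    - [0, 0, -30]
    - [0, 0, -40]
    - [0, 0, -50]
    - [0, 0, -58]
    - [0, 0, -62]
    - [0, 0, -62]
  turn: [0, 0, 0, 0, 0, 0, 0, 0]

```text
clock: 11.97
position: [0.671, -0.1351, 0.0697]
ee_rot: [0.686, 0.727, 0.006, 0.006]
ft_force: [0.1, -0.5, -1.5]
grip_width: 0.238
```

Emit:
jog_arm:
  translation:
    - [0, 0, 0]
    - [0, 0, 0]
    - [0, 0, 0]
    - [0, 0, 0]
    - [0, 0, 40]
    - [0, 0, 75]
    - [0, 0, 75]
  turn: [0, 0, 0, 0, 0, 0, 0]
  grip: 60

```text
clock: 12.55
position: [0.6745, -0.135, 0.1526]
ee_rot: [0.686, 0.727, 0.009, 0.011]
ft_force: [2.1, 0.5, 1.2]
grip_width: 0.702
```

Emit:
jog_arm:
  translation:
    - [-144, 100, 0]
    - [-144, 100, 0]
    - [-144, 100, 0]
    - [-144, 100, 0]
    - [-144, 100, 0]
    - [-144, 100, 0]
    - [-144, 100, 0]
  turn: [0, 0, 0, 0, 0, 0, 0]

```text
clock: 13.13
position: [0.5309, -0.0354, 0.1533]
ee_rot: [0.686, 0.727, 0.009, 0.012]
ft_force: [-0.2, -0.6, 0.1]
grip_width: 0.699
```

```bash
python3 - <<'E'
from h import *
obs()
p=manip.camera("wrist");save(p,"w6.png")
print(proj(p,[.5261,-.0352,.084]),proj(p,manip.get_obs()["position"]))
E
```

```text
t 13.13 pos [530.9 -35.4 153.3] yaw y-axis 3.34 z [ 0.029 -0.002 -1.   ] F [-0.2 -0.6  0.1] g 0.699 j [ 0.63  0.24 -0.73  1.8   0.18  1.14 -0.1 ]
[309.44462105 220.70099984] [319.81940112 272.4505692 ]
```

View pics/w6.png

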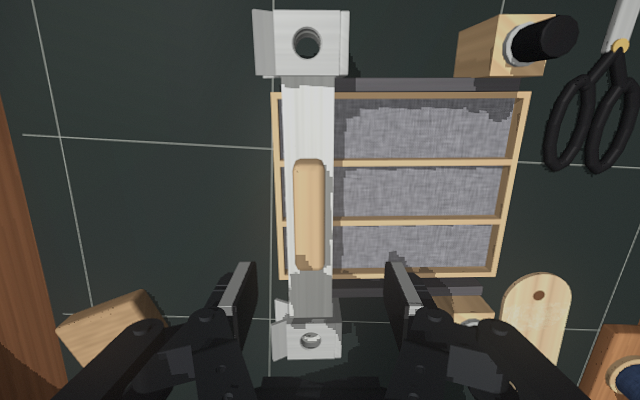

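Emit:
jog_arm:
  translation:
    - [-4, 0, -40]
    - [-4, 0, -80]
  turn: [0, 0]

```text
clock: 13.35
position: [0.53, -0.0371, 0.0738]
ee_rot: [0.687, 0.726, 0.011, 0.013]
ft_force: [1.1, -0.5, -0.8]
grip_width: 0.698
```

```bash
python3 -c "
from h import *
obs()"
```

```text
t 13.35 pos [530.  -37.1  73.8] yaw y-axis 3.16 z [ 0.035 -0.003 -0.999] F [ 1.1 -0.5 -0.8] g 0.698 j [ 0.6   0.34 -0.7   1.88  0.27  0.98 -0.17]
```

Emit:
jog_arm:
  translation:
    - [0, 0, 40]
    - [0, 0, 40]
  turn: [0, 0]

```text
clock: 13.52
position: [0.5313, -0.0375, 0.1136]
ee_rot: [0.688, 0.726, 0.012, 0.011]
ft_force: [1.9, 0.1, 2.9]
grip_width: 0.7
```

```bash
python3 -c "
from h import *
obs();manip.camera('top');obs()"
```

```text
t 13.52 pos [531.3 -37.5 113.6] yaw y-axis 3.08 z [ 0.032  0.002 -0.999] F [1.9 0.1 2.9] g 0.7 j [ 0.62  0.29 -0.72  1.84  0.22  1.06 -0.13]
t 13.57 pos [532.1 -37.6 114.2] yaw y-axis 3.08 z [ 0.035 -0.    -0.999] F [-0.2  0.2 -0.2] g 0.705 j [ 0.62  0.29 -0.72  1.84  0.22  1.05 -0.13]
```

Emit:
jog_arm:
  translation:
    - [-30, 0, 40]
  turn: [0]

```text
clock: 13.65
position: [0.5061, -0.0379, 0.1417]
ee_rot: [0.688, 0.725, 0.012, 0.007]
ft_force: [-2.3, -1.6, 1.1]
grip_width: 0.702
```

```bash
python3 -c "
from h import *
obs();manip.camera('top');obs();manip.camera('top');obs();manip.camera('top');obs()"
```

```text
t 13.65 pos [506.1 -37.9 141.7] yaw y-axis 2.97 z [ 0.026  0.008 -1.   ] F [-2.3 -1.6  1.1] g 0.702 j [ 0.67  0.2  -0.74  1.87  0.15  1.1  -0.07]
t 13.7 pos [505.4 -37.4 151.7] yaw y-axis 3.08 z [ 0.035  0.002 -0.999] F [3.2 0.6 4.5] g 0.705 j [ 0.68  0.18 -0.75  1.87  0.14  1.11 -0.07]
t 13.75 pos [507.5 -37.9 151.4] yaw y-axis 3.04 z [ 0.039 -0.    -0.999] F [ 0.5  0.8 -0.8] g 0.704 j [ 0.68  0.18 -0.75  1.87  0.14  1.11 -0.07]
t 13.8 pos [507.8 -38.4 150.3] yaw y-axis 3.0 z [ 0.039 -0.001 -0.999] F [-0.6  0.3 -0.3] g 0.701 j [ 0.68  0.18 -0.75  1.87  0.14  1.1  -0.07]
```

Emit:
jog_arm:
  translation:
    - [0, 0, -40]
  turn: [0]

```text
clock: 13.88
position: [0.5132, -0.0394, 0.1162]
ee_rot: [0.689, 0.725, 0.016, 0.02]
ft_force: [2.5, -0.7, 0.1]
grip_width: 0.701
```

```bash
python3 -c "
from h import *
obs();manip.camera('top');obs();manip.camera('top');obs();manip.camera('top');obs()"
```

```text
t 13.88 pos [513.2 -39.4 116.2] yaw y-axis 2.92 z [ 0.052 -0.004 -0.999] F [ 2.5 -0.7  0.1] g 0.701 j [ 0.66  0.23 -0.74  1.9   0.19  1.03 -0.11]
t 13.93 pos [507.4 -39.6 105.6] yaw y-axis 2.89 z [ 0.039 -0.002 -0.999] F [-5.4 -0.9 -8.3] g 0.7 j [ 0.66  0.24 -0.74  1.91  0.19  1.02 -0.11]
t 13.98 pos [505.9 -39.2 106.7] yaw y-axis 2.94 z [ 0.034 -0.001 -0.999] F [-1.3  0.   0.3] g 0.702 j [ 0.66  0.24 -0.74  1.91  0.19  1.02 -0.11]
t 14.03 pos [506.7 -38.7 108.7] yaw y-axis 2.97 z [ 0.036 -0.    -0.999] F [ 0.2 -0.2  0.7] g 0.703 j [ 0.66  0.24 -0.74  1.91  0.19  1.03 -0.11]
```

Emit:
jog_arm:
  translation:
    - [-20, 0, 40]
  turn: [0]

```text
clock: 14.12
position: [0.4859, -0.0385, 0.1411]
ee_rot: [0.689, 0.725, 0.011, 0.007]
ft_force: [-0.8, -2.4, 1.0]
grip_width: 0.703
```

Emit:
jog_arm:
  translation:
    - [-20, 0, 40]
  turn: [0]

```text
clock: 14.2
position: [0.4652, -0.0374, 0.1812]
ee_rot: [0.688, 0.725, 0.011, 0.003]
ft_force: [0.5, -0.6, 1.7]
grip_width: 0.704
```

Emit:
jog_arm:
  translation:
    - [0, 0, 0]
    - [0, 0, 0]
    - [0, 0, 0]
  turn: [0, 0, 0]

```text
clock: 14.45
position: [0.4659, -0.0376, 0.1823]
ee_rot: [0.688, 0.725, 0.011, 0.004]
ft_force: [0.2, -0.4, -0.6]
grip_width: 0.704
```

```bash
python3 -c "
from h import *
obs()"
```

```text
t 14.45 pos [465.9 -37.6 182.3] yaw y-axis 3.01 z [ 0.022  0.011 -1.   ] F [ 0.2 -0.4 -0.6] g 0.704 j [ 0.74  0.05 -0.76  1.91  0.03  1.17  0.03]
```

Emit:
jog_arm:
  translation:
    - [10, 0, -18]
    - [20, 0, -36]
    - [30, 0, -54]
    - [40, 0, -65]
    - [40, 0, -65]
    - [40, 0, -65]
    - [40, 0, -65]
  turn: [0, 0, 0, 0, 0, 0, 0]

```text
clock: 15.03
position: [0.5058, -0.0372, 0.1175]
ee_rot: [0.688, 0.726, 0.012, 0.004]
ft_force: [-0.1, -0.6, -0.2]
grip_width: 0.704
```

Emit:
jog_arm:
  translation:
    - [0, 0, 41]
  turn: [0]

```text
clock: 15.12
position: [0.5018, -0.0375, 0.1536]
ee_rot: [0.688, 0.726, 0.009, -0.0]
ft_force: [1.3, -1.6, 0.0]
grip_width: 0.705
```

Emit:
jog_arm:
  translation:
    - [0, 0, 0]
    - [0, 0, 0]
    - [0, 0, 0]
  turn: [0, 0, 0]

```text
clock: 15.37
position: [0.5018, -0.0377, 0.1541]
ee_rot: [0.688, 0.725, 0.009, 0.0]
ft_force: [-0.4, -0.1, 0.3]
grip_width: 0.702
```

```bash
python3 -c "
from h import *
obs()"
```

```text
t 15.37 pos [501.8 -37.7 154.1] yaw y-axis 3.01 z [ 0.013  0.012 -1.   ] F [-0.4 -0.1  0.3] g 0.702 j [ 0.7   0.19 -0.76  1.85  0.13  1.14 -0.06]
```

Emit:
jog_arm:
  translation:
    - [29, 0, 29]
  turn: [0]

```text
clock: 15.45
position: [0.5218, -0.0379, 0.1758]
ee_rot: [0.688, 0.726, 0.003, -0.005]
ft_force: [0.9, 0.8, -1.8]
grip_width: 0.704
```

Emit:
jog_arm:
  translation:
    - [0, 0, 0]
    - [0, 0, 0]
    - [0, 0, 0]
  turn: [0.3, 0.3, 0.3]

```text
clock: 15.7
position: [0.5214, -0.0378, 0.1753]
ee_rot: [0.686, 0.728, 0.003, -0.005]
ft_force: [-1.0, -0.3, 0.5]
grip_width: 0.704
```

```bash
python3 -c "
from h import *
obs()"
```

```text
t 15.7 pos [521.4 -37.8 175.3] yaw y-axis 3.38 z [-0.004  0.011 -1.   ] F [-1.  -0.3  0.5] g 0.704 j [ 0.67  0.23 -0.76  1.77  0.16  1.21 -0.07]
```

Emit:
jog_arm:
  translation:
    - [5.6, 2.5, -20]
    - [5.6, 2.5, -40]
    - [5.6, 2.5, -60]
    - [5.6, 2.5, -80]
    - [5.6, 2.5, -98]
    - [5.6, 2.5, -110]
    - [5.6, 2.5, -115]
    - [5.6, 2.5, -115]
    - [5.6, 2.5, -115]
  turn: [0, 0, 0, 0, 0, 0, 0, 0, 0]

```text
clock: 16.45
position: [0.5273, -0.0352, 0.0608]
ee_rot: [0.686, 0.728, 0.003, -0.005]
ft_force: [0.0, 0.7, 0.4]
grip_width: 0.702
```

Emit:
jog_arm:
  translation:
    - [0, 0, 0]
    - [0, 0, 0]
    - [0, 0, 0]
    - [0, 0, 0]
    - [0, 0, 0]
    - [0, 0, 0]
    - [0, 0, 0]
  turn: [0, 0, 0, 0, 0, 0, 0]
  grip: 10
  grip_force: 60

```text
clock: 17.03
position: [0.5272, -0.0354, 0.0617]
ee_rot: [0.686, 0.728, 0.002, -0.005]
ft_force: [-5.1, -0.7, 7.4]
grip_width: 0.242
```

```bash
python3 -c "
from h import *
obs()"
```

```text
t 17.03 pos [527.2 -35.4  61.7] yaw y-axis 3.37 z [-0.004  0.01  -1.   ] F [-5.1 -0.7  7.4] g 0.242 j [ 0.61  0.38 -0.72  1.86  0.28  1.   -0.17]
```

Emit:
jog_arm:
  translation:
    - [0, 0, 2]
    - [-12, -0.7, 2]
    - [-24, -1.4, 2]
    - [-36, -2.1, 2]
    - [-48, -2.8, 2]
    - [-60, -3.4, 2]
    - [-70, -4, 2]
    - [-74, -4.2, 2]
    - [-74, -4.2, 2]
    - [-74, -4.2, 2]
  turn: [0, 0, 0, 0, 0, 0, 0, 0, 0, 0]

```text
clock: 17.87
position: [0.4536, -0.0397, 0.0639]
ee_rot: [0.686, 0.728, 0.003, -0.005]
ft_force: [-0.6, -0.8, -3.5]
grip_width: 0.247
```

```bash
python3 -c "
from h import *
obs()"
```

```text
t 17.87 pos [453.6 -39.7  63.9] yaw y-axis 3.36 z [-0.003  0.01  -1.   ] F [-0.6 -0.8 -3.5] g 0.247 j [ 0.71  0.22 -0.77  2.04  0.17  0.95 -0.09]
```

Emit:
jog_arm:
  translation:
    - [0, 0, 15]
    - [0, 0, 35]
    - [0, 0, 55]
    - [0, 0, 75]
    - [0, 0, 90]
    - [0, 0, 95]
    - [0, 0, 95]
    - [0, 0, 95]
  turn: [0, 0, 0, 0, 0, 0, 0, 0]

```text
clock: 18.53
position: [0.4537, -0.0397, 0.1583]
ee_rot: [0.686, 0.728, 0.003, -0.005]
ft_force: [-0.2, -0.4, -3.8]
grip_width: 0.244
```

Emit:
jog_arm:
  translation:
    - [10, 25, 0]
    - [20, 50, 0]
    - [30, 75, 0]
    - [40, 100, 0]
    - [50, 125, 0]
    - [60, 150, 0]
    - [70, 175, 0]
    - [80, 200, 0]
    - [90, 215, 0]
    - [100, 225, 0]
    - [106, 225, 0]
    - [106, 225, 0]
  turn: [7, 14, 21, 28, 35, 42, 49, 56, 63, 70, 77, 83]

```text
clock: 19.53
position: [0.56, 0.1861, 0.1563]
ee_rot: [0.028, 1.0, -0.001, -0.006]
ft_force: [-0.5, -0.2, -3.5]
grip_width: 0.242
```

Emit:
jog_arm:
  translation:
    - [0, 0, 0]
    - [0, 0, 0]
    - [0, 0, 0]
  turn: [3, 3.4, 3.4]

```text
clock: 19.78
position: [0.5595, 0.186, 0.1549]
ee_rot: [-0.001, 1.0, -0.001, -0.007]
ft_force: [-1.0, -0.9, -3.5]
grip_width: 0.246
```

```bash
python3 - <<'E'
from h import *
obs()
p=manip.camera("top")
for l,z in {"bar":.128,"roller":0,"roller_head":.02,"tracer":0,"tracer_head":.02,"shaver":0,"shaver_head":.02,"webbing":0}.items():
    print(l,[(round(d["confidence"],2),np.round(d["at"]).astype(int).tolist(),np.round(atz(p,d["at"],z)[:2]*1000).astype(int).tolist()) for d in manip.pinpoint(p,l)[:3]])
E
```

```text
t 19.78 pos [559.5 186.  154.9] yaw y-axis 90.09 z [-0.015 -0.002 -1.   ] F [-1.  -0.9 -3.5] g 0.246 j [ 0.39  0.53 -1.04  1.6   0.46  1.3   0.85]
bar [(0.32, [320, 197], [511, 85]), (0.21, [418, 158], [663, -284])]
roller [(0.81, [235, 262], [256, 419]), (0.72, [263, 201], [500, 313]), (0.64, [178, 239], [345, 652])]
roller_head [(0.76, [256, 216], [441, 334]), (0.69, [171, 254], [288, 669]), (0.68, [219, 250], [304, 479])]
tracer [(0.66, [238, 204], [486, 413]), (0.28, [270, 151], [706, 289])]
tracer_head [(0.64, [241, 192], [534, 399])]
shaver [(0.52, [415, 197], [522, -306]), (0.2, [258, 217], [435, 329])]
shaver_head [(0.88, [415, 216], [445, -300])]
webbing [(0.66, [286, 240], [345, 218])]
```

Emit:
jog_arm:
  translation:
    - [0, 0, -20]
    - [0, 0, -42]
    - [0, 0, -64]
    - [0, 0, -86]
    - [0, 0, -104]
    - [0, 0, -116]
    - [0, 0, -122]
    - [0, 0, -126]
    - [0, 0, -128]
    - [0, 0, -128.5]
    - [0, 0, -128.5]
  turn: [0, 0, 0, 0, 0, 0, 0, 0, 0, 0, 0]

```text
clock: 21.15
position: [0.5605, 0.1862, 0.0287]
ee_rot: [-0.001, 1.0, -0.001, -0.006]
ft_force: [-0.4, -0.3, -3.3]
grip_width: 0.242
```

Emit:
jog_arm:
  translation:
    - [0, 0, 0]
    - [0, 0, 0]
    - [0, 0, 0]
    - [0, 0, 0]
  turn: [0, 0, 0, 0]
  grip: 60

```text
clock: 21.48
position: [0.5609, 0.1864, 0.0292]
ee_rot: [-0.001, 1.0, -0.001, -0.005]
ft_force: [-0.0, 0.1, -0.2]
grip_width: 0.699
```

```bash
python3 -c "
from h import *
obs()"
```

```text
t 21.48 pos [560.9 186.4  29.2] yaw y-axis 90.14 z [-0.01  -0.002 -1.   ] F [-0.   0.1 -0.2] g 0.699 j [ 0.33  0.66 -0.94  1.71  0.59  1.1   0.77]
```

Emit:
jog_arm:
  translation:
    - [0, 0, 15]
    - [0, 0, 40]
    - [0, 0, 65]
    - [-10, 20, 95]
    - [-30, 45, 125]
    - [-45, 75, 150]
    - [-60, 105, 175]
    - [-75, 130, 195]
    - [-91, 144, 200]
    - [-91, 144, 200]
    - [-91, 144, 200]
    - [-91, 144, 200]
  turn: [0, 0, 0, 0, 0, 0, 0, 0, 0, 0, 0, 0]

```text
clock: 22.48
position: [0.4703, 0.3297, 0.2296]
ee_rot: [-0.001, 1.0, -0.001, -0.005]
ft_force: [0.2, -0.0, -0.0]
grip_width: 0.7
```

```bash
python3 - <<'E'
from h import *
obs()
p=manip.camera("wrist");save(p,"w7.png")
for l,z in {"bar":0,"roller":0,"roller_head":.02,"tracer":0,"tracer_head":.02,"weight":0,"webbing":0}.items():
    print(l,[(round(d["confidence"],2),np.round(d["at"]).astype(int).tolist(),np.round(atz(p,d["at"],z)[:2]*1000).astype(int).tolist()) for d in manip.pinpoint(p,l)[:3]])
E
```

```text
t 22.48 pos [470.3 329.7 229.6] yaw y-axis 90.11 z [-0.01  -0.002 -1.   ] F [ 0.2 -0.  -0. ] g 0.7 j [ 0.18  0.44 -1.12  1.55  0.39  1.41  0.6 ]
bar [(0.52, [310, 147], [441, 318]), (0.46, [393, 177], [475, 414])]
roller [(0.81, [635, 52], [345, 650]), (0.72, [299, 197], [499, 305])]
roller_head [(0.85, [310, 146], [436, 318])]
tracer [(0.61, [388, 178], [476, 409])]
tracer_head []
weight [(0.88, [284, 343], [708, 280])]
webbing [(0.67, [216, 44], [336, 223])]
```

View pics/w7.png

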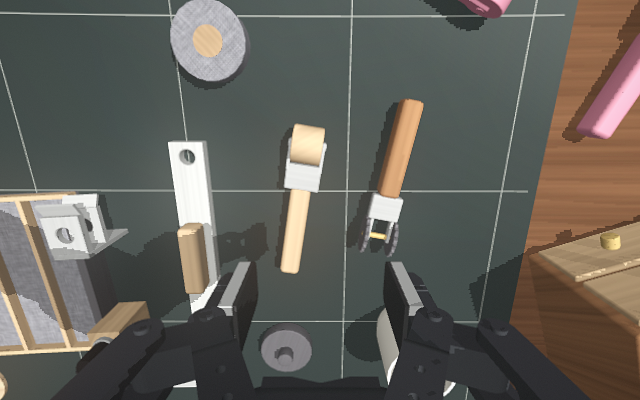

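```bash
python3 - <<'E'
from h import *
p=manip.camera("wrist")
hsv=cv2.cvtColor(p["frame"],cv2.COLOR_RGB2HSV)
def tool(l,e,j):
    E=atz(p,e,.028)[:2]*1000;J=atz(p,j,.028)[:2]*1000;d=(J-E);L=np.hypot(*d);d/=L
    print(l,"len(105)",L,"head dir",np.degrees(np.arctan2(d[1],d[0])),"grip x=-3:",E+d*82,"from join",J-d*23)
tool("roller",(290,270),(302,191));tool("tracer",(412,101),(388,194))
for l in("roller","tracer"):
    for o in manip.outline_of(p,l)[:2]:
        m=o["mask"].astype(np.uint8);ys,xs=np.nonzero(m)
        P=np.array([atz(p,(x,y),.015)[:2]*1000 for x,y in zip(xs[::5],ys[::5])]);c=P.mean(0);u,s,v=np.linalg.svd(P-c);q=(P-c)@v[0]
        print(l,o["confidence"],o["extent"],c,np.degrees(np.arctan2(v[0][1],v[0][0])),q.min(),q.max(),(c+v[0]*(q.min()+q.max())/2))
print(proj(p,[.5605,.1862,.048]))
E
```

```text
roller len(105) 97.27496218381582 head dir 170.7881147022447 grip x=-3: [498.5886569  307.91102096] from join [506.21406551 306.67435091]
tracer len(105) 97.72422087622965 head dir -10.351032504654047 grip x=-3: [471.28521301 406.75937411] from join [464.12784434 408.06667501]
roller 0.91 [455.9, 0.5, 512.4, 16.1] [306.43043594 488.59018553] 84.92676335212627 -28.08521144389837 19.056698770460876 [306.03124464 484.09361388]
roller 0.88 [283.0, 121.4, 327.3, 275.8] [487.2898956  307.44433779] -8.613720544972175 -71.78173358437138 105.75099128904237 [504.08294707 304.900514  ]
tracer 0.88 [360.9, 102.0, 422.4, 259.2] [473.56068739 408.8933584 ] -9.52091372419221 -85.91685482371278 94.85724515824514 [477.96930692 408.15395413]
[188.85818882 263.39342199]
```

Emit:
jog_arm:
  translation:
    - [10, -8, -30]
    - [20, -16, -60]
    - [32, -22, -90]
    - [32, -22, -120]
    - [32, -22, -145]
    - [32, -22, -170]
    - [32, -22, -190]
    - [32, -22, -205]
    - [32, -22, -215]
    - [32, -22, -215]
    - [32, -22, -215]
  turn: [-4, -9, -9, -9, -9, -9, -9, -9, -9, -9, -9]

```text
clock: 23.95
position: [0.502, 0.3086, 0.0146]
ee_rot: [0.077, 0.997, -0.0, -0.005]
ft_force: [-0.0, 0.5, 1.0]
grip_width: 0.697
```

Emit:
jog_arm:
  translation:
    - [0, 0, 0]
    - [0, 0, 0]
    - [0, 0, 0]
    - [0, 0, 0]
    - [0, 0, 0]
    - [0, 0, 0]
    - [0, 0, 0]
  turn: [0, 0, 0, 0, 0, 0, 0]
  grip: 8
  grip_force: 60

```text
clock: 24.53
position: [0.5027, 0.3089, 0.0158]
ee_rot: [0.077, 0.997, 0.0, -0.004]
ft_force: [-0.6, -1.9, 6.8]
grip_width: 0.238
```

Emit:
jog_arm:
  translation:
    - [0, 0, 10]
    - [0, 0, 25]
    - [0, 0, 45]
    - [0, 0, 70]
    - [0, 0, 95]
    - [0, 0, 115]
    - [0, 0, 120]
    - [0, 0, 120]
    - [0, 0, 120]
  turn: [0, 0, 0, 0, 0, 0, 0, 0, 0]

```text
clock: 25.28
position: [0.5025, 0.3086, 0.1356]
ee_rot: [0.077, 0.997, -0.0, -0.004]
ft_force: [-0.6, -0.3, -2.8]
grip_width: 0.236
```

```bash
python3 - <<'E'
from h import *
obs()
p=manip.camera("wrist");save(p,"w8.png")
E
```

```text
t 25.28 pos [502.5 308.6 135.6] yaw y-axis 81.12 z [-0.009  0.    -1.   ] F [-0.6 -0.3 -2.8] g 0.236 j [ 0.15  0.53 -1.02  1.63  0.47  1.25  0.46]
```

View pics/w8.png

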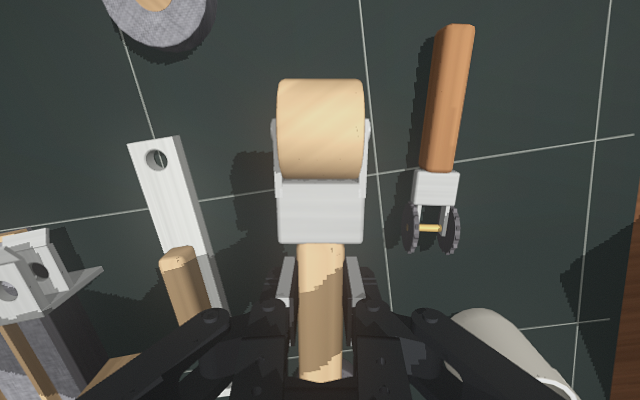

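```bash
python3 - <<'E'
from h import *
p=manip.camera("wrist");o=np.array(manip.get_obs()["position"]);obs()
for q in((321,243),):
    d=(atz(p,q,o[2]+.0125)-o)[:2]*1000;a=np.radians(171.1);print("along head",d@[np.cos(a),np.sin(a)],"side",d@[-np.sin(a),np.cos(a)])
from fit import w
T=[.601,-.0309,np.radians(3.28)]
print("fork test",proj(p,np.r_[w(T,-75,112.5)/1000,.07]))
for y in(55,0,-55):print(y,w(T,0,y),w(T,-3,y))
E
```

```text
t 25.38 pos [502.1 308.4 134.6] yaw y-axis 81.13 z [-0.01 -0.   -1.  ] F [-0.5  0.3 -1.9] g 0.237 j [ 0.15  0.54 -1.02  1.63  0.47  1.25  0.46]
along head 20.122623635153502 side -0.6103744178633399
fork test [  5.32539817 293.16942638]
55 [597.9  24. ] [594.9  23.8]
0 [601.  -30.9] [598.  -31.1]
-55 [604.1 -85.8] [601.2 -86. ]
```

Emit:
jog_arm:
  translation:
    - [4, -14, 10]
    - [8, -28, 20]
    - [12, -42, 20]
    - [16, -56, 20]
    - [20, -70, 20]
    - [24, -84, 20]
    - [30, -100, 20]
    - [35, -117, 20]
    - [40, -134, 20]
    - [45, -151, 20]
    - [50, -168, 20]
    - [50, -170, 20]
  turn: [-7, -14, -21, -28, -35, -42, -49, -56, -63, -70, -77, -84]

```text
clock: 26.38
position: [0.5527, 0.134, 0.153]
ee_rot: [0.728, 0.685, 0.002, -0.004]
ft_force: [0.6, -0.1, -2.2]
grip_width: 0.239
```

Emit:
jog_arm:
  translation:
    - [4, -14, 0]
    - [8, -28, 0]
    - [12, -42, 0]
    - [16, -56, 0]
    - [20, -70, 0]
    - [24, -84, 0]
    - [30, -100, 0]
    - [35, -117, 0]
    - [40, -134, 0]
    - [45, -151, 0]
    - [49, -168, 0]
    - [49, -169, 0]
  turn: [-7, -14, -21, -28, -35, -42, -49, -56, -63, -70, -77, -83.8]

```text
clock: 27.38
position: [0.6015, -0.0395, 0.1512]
ee_rot: [1.0, 0.019, 0.003, -0.001]
ft_force: [-0.0, -0.8, -1.8]
grip_width: 0.24
```

Emit:
jog_arm:
  translation:
    - [0, 0, 0]
    - [0, 0, 0]
    - [0, 0, 0]
  turn: [0, 0, 0]

```text
clock: 27.63
position: [0.6009, -0.039, 0.1503]
ee_rot: [1.0, 0.021, 0.002, -0.001]
ft_force: [-0.1, 0.0, -1.5]
grip_width: 0.237
```

```bash
python3 -c "
from h import *
obs()"
```

```text
t 27.63 pos [600.9 -39.  150.3] yaw y-axis -87.62 z [ 0.004  0.003 -1.   ] F [-0.1  0.  -1.5] g 0.237 j [ 0.33  0.37 -0.42  1.61  0.16  1.19 -1.65]
```

Emit:
jog_arm:
  translation:
    - [0, 8, 0]
    - [0, 8, -20]
    - [0, 8, -45]
    - [0, 8, -70]
    - [0, 8, -90]
    - [0, 8, -105]
    - [0, 8, -116]
    - [0, 8, -123]
    - [0, 8, -128]
    - [0, 8, -128.5]
    - [0, 8, -128.5]
  turn: [0.9, 0.9, 0.9, 0.9, 0.9, 0.9, 0.9, 0.9, 0.9, 0.9, 0.9]

```text
clock: 28.55
position: [0.6013, -0.0308, 0.0223]
ee_rot: [1.0, 0.029, 0.002, -0.001]
ft_force: [-0.1, -0.4, -1.8]
grip_width: 0.238
```

```bash
python3 -c "
from h import *
obs()"
```

```text
t 28.55 pos [601.3 -30.8  22.3] yaw y-axis -86.68 z [ 0.005  0.003 -1.   ] F [-0.1 -0.4 -1.8] g 0.238 j [ 0.29  0.51 -0.4   1.71  0.23  0.96 -1.7 ]
```

Emit:
jog_arm:
  translation:
    - [0, 0, -1]
    - [0, 0, -1]
  turn: [0, 0]

```text
clock: 28.72
position: [0.6019, -0.0307, 0.0221]
ee_rot: [1.0, 0.029, 0.003, -0.001]
ft_force: [0.5, 0.6, -1.5]
grip_width: 0.237
```

Emit:
jog_arm:
  translation:
    - [0, 0, 0]
    - [0, 0, 0]
    - [0, 0, 0]
    - [0, 0, 15]
    - [0, 0, 35]
    - [0, 0, 60]
    - [0, 0, 90]
    - [0, 0, 120]
    - [0, 0, 150]
    - [0, 0, 170]
    - [0, 0, 175]
    - [0, 0, 175]
  turn: [0, 0, 0, 0, 0, 0, 0, 0, 0, 0, 0, 0]
  grip: 38

```text
clock: 29.72
position: [0.6028, -0.0306, 0.1991]
ee_rot: [1.0, 0.029, 0.005, -0.001]
ft_force: [-0.4, 0.5, -0.3]
grip_width: 0.443
```

Emit:
jog_arm:
  translation:
    - [-8, 20, 0]
    - [-16, 40, 0]
    - [-24, 60, 0]
    - [-32, 80, 0]
    - [-40, 100, 0]
    - [-48, 120, 0]
    - [-56, 140, 0]
    - [-64, 160, 0]
    - [-72, 180, 0]
    - [-80, 200, 0]
    - [-85, 215, 0]
    - [-85, 220, 0]
  turn: [7, 14, 21, 28, 35, 42, 49, 56, 63, 70, 77, 84]
  grip: 60

```text
clock: 30.72
position: [0.5157, 0.1922, 0.1978]
ee_rot: [0.72, 0.694, 0.002, -0.005]
ft_force: [0.1, -0.3, 0.8]
grip_width: 0.698
```

Emit:
jog_arm:
  translation:
    - [-8, 20, 0]
    - [-16, 40, 0]
    - [-24, 60, 0]
    - [-32, 80, 0]
    - [-40, 100, 0]
    - [-48, 120, 0]
    - [-56, 140, 0]
    - [-62, 160, 0]
    - [-68, 180, 0]
    - [-70, 200, 0]
    - [-70, 215, 0]
    - [-70, 215, 0]
  turn: [7, 14, 21, 28, 35, 42, 49, 56, 63, 70, 77, 83]

```text
clock: 31.72
position: [0.4436, 0.4099, 0.1961]
ee_rot: [0.074, 0.997, -0.001, -0.007]
ft_force: [0.1, 0.1, -1.2]
grip_width: 0.706
```

Emit:
jog_arm:
  translation:
    - [0, 0, 0]
    - [0, 0, 0]
    - [0, 0, 0]
  turn: [0, 0, 0]

```text
clock: 31.97
position: [0.4434, 0.4093, 0.1952]
ee_rot: [0.076, 0.997, -0.002, -0.007]
ft_force: [-0.2, 0.0, -0.0]
grip_width: 0.702
```

```bash
python3 - <<'E'
from h import *
obs()
p=manip.camera("wrist");save(p,"w9.png",(200,40,520,320),2.4)
for l,z in {"tracer":0,"tracer_head":.02}.items():
    print(l,[(round(d["confidence"],2),np.round(d["at"]).astype(int).tolist(),np.round(atz(p,d["at"],z)[:2]*1000).astype(int).tolist()) for d in manip.pinpoint(p,l)[:3]])
q=manip.camera("top");save(q,"t2.png")
E
```

```text
t 31.97 pos [443.4 409.3 195.2] yaw y-axis 81.28 z [-0.014 -0.002 -1.   ] F [-0.2  0.  -0. ] g 0.702 j [-0.05  0.52 -1.04  1.52  0.44  1.37  0.3 ]
tracer [(0.93, [328, 210], [477, 412])]
tracer_head [(0.85, [321, 271], [538, 396])]
```

View pics/w9.png

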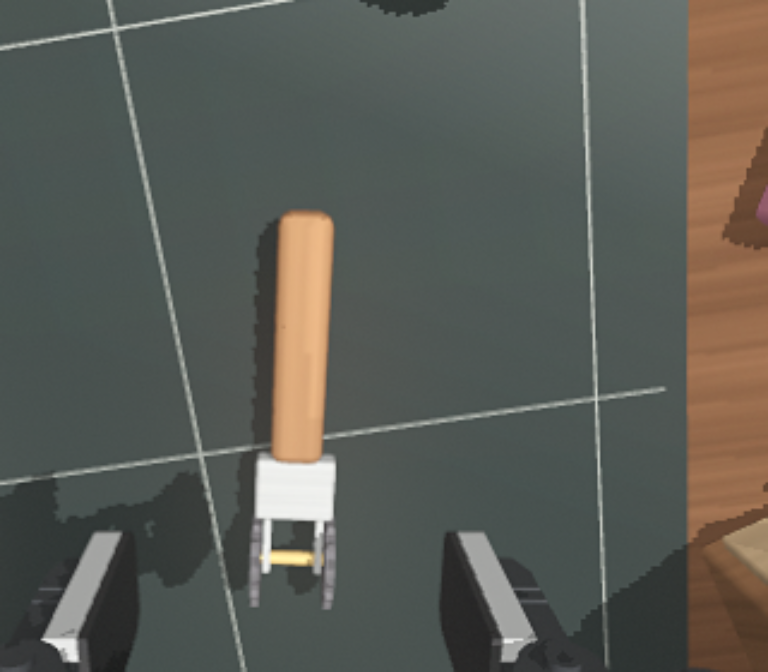

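```bash
python3 - <<'E'
from h import *
p=manip.camera("wrist")
for z in(.028,.026):
    E=atz(p,(327.5,128.3),z)[:2]*1000;J=atz(p,(323.75,232.1),z)[:2]*1000;d=J-E;L=np.hypot(*d);d/=L
    print(L,np.degrees(np.arctan2(d[1],d[0])),"origin from E",E+85*d,"from J",J-20*d)
E
```

```text
103.50942566238602 -10.393511155476405 origin from E [473.35749266 408.93311917] from J [471.8913758  409.20203033]
104.17154605126358 -10.393511155476418 origin from E [473.51031637 408.94860936] from J [472.69545577 409.09806888]
```

Emit:
jog_arm:
  translation:
    - [10, 0, -25]
    - [20, 0, -50]
    - [28.6, -0.3, -75]
    - [28.6, -0.3, -100]
    - [28.6, -0.3, -125]
    - [28.6, -0.3, -145]
    - [28.6, -0.3, -162]
    - [28.6, -0.3, -175]
    - [28.6, -0.3, -180]
    - [28.6, -0.3, -180]
    - [28.6, -0.3, -180]
  turn: [-1.6, -1.6, -1.6, -1.6, -1.6, -1.6, -1.6, -1.6, -1.6, -1.6, -1.6]

```text
clock: 33.13
position: [0.4727, 0.4095, 0.017]
ee_rot: [0.089, 0.996, -0.001, -0.006]
ft_force: [1.3, 1.0, 0.9]
grip_width: 0.701
```

Emit:
jog_arm:
  translation:
    - [0, 0, 0]
    - [0, 0, 0]
    - [0, 0, 0]
    - [0, 0, 0]
    - [0, 0, 0]
    - [0, 0, 0]
    - [0, 0, 0]
  turn: [0, 0, 0, 0, 0, 0, 0]
  grip: 8
  grip_force: 60

```text
clock: 33.72
position: [0.4732, 0.41, 0.0181]
ee_rot: [0.089, 0.996, -0.0, -0.005]
ft_force: [-0.5, -1.4, 6.1]
grip_width: 0.237
```

Emit:
jog_arm:
  translation:
    - [0, 0, 10]
    - [0, 0, 25]
    - [0, 0, 45]
    - [0, 0, 70]
    - [0, 0, 95]
    - [0, 0, 120]
    - [0, 0, 135]
    - [0, 0, 138]
    - [0, 0, 138]
    - [0, 0, 138]
  turn: [0, 0, 0, 0, 0, 0, 0, 0, 0, 0]

```text
clock: 34.55
position: [0.473, 0.4094, 0.155]
ee_rot: [0.089, 0.996, -0.001, -0.006]
ft_force: [0.5, 0.0, -1.5]
grip_width: 0.241
```

```bash
python3 -c "
from h import *
obs()
p=manip.camera('wrist');save(p,'w10.png')
"
```

```text
t 34.55 pos [473.  409.4 155. ] yaw y-axis 79.76 z [-0.012 -0.001 -1.   ] F [ 0.5  0.  -1.5] g 0.241 j [-0.07  0.59 -0.99  1.51  0.49  1.32  0.28]
```

Emit:
jog_arm:
  translation:
    - [8, -24, 0]
    - [18, -54, 0]
    - [29, -88, 0]
    - [40, -122, 0]
    - [51, -156, 0]
    - [62, -190, 0]
    - [73, -224, 0]
    - [84, -258, 0]
    - [95, -292, 0]
    - [105, -326, 0]
    - [115, -355, 0]
    - [122, -378, 0]
  turn: [1, 3, 5, 7, 9, 11, 13, 13.5, 13.5, 13.5, 13.5, 13.5]

```text
clock: 35.6
position: [0.5949, 0.0276, 0.1528]
ee_rot: [-0.027, 1.0, -0.002, -0.007]
ft_force: [0.6, 0.5, -1.4]
grip_width: 0.234
```

Emit:
jog_arm:
  translation:
    - [0, 0, 0]
    - [0, 0, 0]
    - [0, 0, 0]
    - [0, 0, 0]
  turn: [0, 0, 0, 0]

```text
clock: 35.93
position: [0.5942, 0.0293, 0.1524]
ee_rot: [-0.028, 1.0, -0.002, -0.007]
ft_force: [0.5, -0.7, -0.1]
grip_width: 0.237
```

```bash
python3 - <<'E'
from h import *
obs()
p=manip.camera('wrist');save(p,'w11.png')
from fit import w
T=[.601,-.0309,np.radians(3.28)]
for a,b,z in((105,85,17),(105,27.5,17),(105,-27.5,17),(-105,27.5,17),(-75,112.5,70),(65,0,38)):print((a,b),proj(p,np.r_[w(T,a,b)/1000,z/1000]))
E
```

```text
t 35.93 pos [594.2  29.3 152.4] yaw y-axis 93.24 z [-0.015 -0.004 -1.   ] F [ 0.5 -0.7 -0.1] g 0.237 j [ 0.64  0.53 -1.01  1.59  0.46  1.3   1.18]
(105, 85) [345.40121676 302.44453868]
(105, 27.5) [286.88372785 302.43821924]
(105, -27.5) [230.86688796 302.47768475]
(-105, 27.5) [278.30860955  72.00559853]
(-75, 112.5) [398.47794325 113.62590451]
(65, 0) [252.009572   276.96624821]
```

View pics/w11.png

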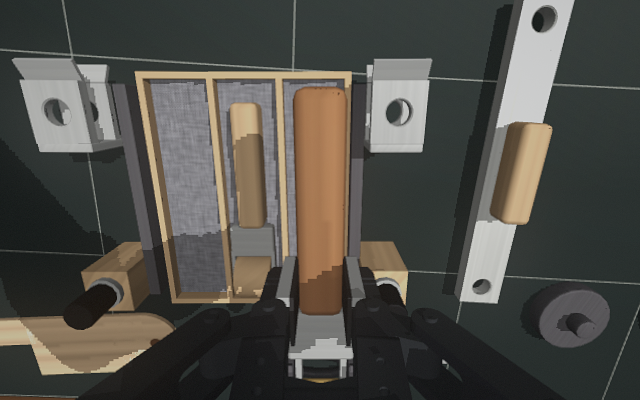

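Emit:
jog_arm:
  translation:
    - [3, -4.7, 0]
    - [3, -4.7, -20]
    - [3, -4.7, -45]
    - [3, -4.7, -70]
    - [3, -4.7, -90]
    - [3, -4.7, -105]
    - [3, -4.7, -116]
    - [3, -4.7, -123]
    - [3, -4.7, -128]
    - [3, -4.7, -129]
    - [3, -4.7, -129]
  turn: [0, 0, 0, 0, 0, 0, 0, 0, 0, 0, 0]

```text
clock: 36.9
position: [0.5977, 0.0249, 0.0241]
ee_rot: [-0.028, 1.0, -0.002, -0.007]
ft_force: [0.1, 0.0, -0.8]
grip_width: 0.235
```

```bash
python3 -c "
from h import *
obs()"
```

```text
t 36.9 pos [597.7  24.9  24.1] yaw y-axis 93.26 z [-0.014 -0.004 -1.   ] F [ 0.1  0.  -0.8] g 0.235 j [ 0.58  0.68 -0.92  1.69  0.59  1.1   1.1 ]
```

Emit:
jog_arm:
  translation:
    - [0, 0, -0.7]
    - [0, 0, -0.7]
    - [0, 0, -0.7]
    - [0, 0, 15]
    - [0, 0, 35]
    - [0, 0, 60]
    - [0, 0, 90]
    - [0, 0, 120]
    - [0, 0, 150]
    - [0, 0, 170]
    - [0, 0, 175]
    - [0, 0, 175]
  turn: [0, 0, 0, 0, 0, 0, 0, 0, 0, 0, 0, 0]
  grip: 38

```text
clock: 37.9
position: [0.5986, 0.0256, 0.202]
ee_rot: [-0.029, 1.0, -0.002, -0.005]
ft_force: [0.6, -0.1, 0.1]
grip_width: 0.447
```

Emit:
jog_arm:
  translation:
    - [-8, -22, 0]
    - [-18, -50, 0]
    - [-29, -80, 0]
    - [-40, -110, 0]
    - [-51, -140, 0]
    - [-62, -170, 0]
    - [-73, -200, 0]
    - [-84, -230, 0]
    - [-95, -260, 0]
    - [-105, -290, 0]
    - [-113, -312, 0]
    - [-118, -322, 0]
  turn: [-1, -2, -3, -4, -5, -6, -7, -7, -7, -7, -7, -7]
  grip: 60

```text
clock: 38.9
position: [0.4785, -0.2999, 0.2009]
ee_rot: [0.035, 0.999, -0.002, -0.006]
ft_force: [-1.5, 0.9, -1.0]
grip_width: 0.704
```

Emit:
jog_arm:
  translation:
    - [0, 0, 0]
    - [0, 0, 0]
    - [0, 0, 0]
  turn: [0, 0, 0]

```text
clock: 39.15
position: [0.4791, -0.298, 0.2007]
ee_rot: [0.034, 0.999, -0.001, -0.006]
ft_force: [0.5, 0.7, -0.2]
grip_width: 0.703
```

```bash
python3 - <<'E'
from h import *
obs()
p=manip.camera("wrist");save(p,"w12.png",(180,20,500,320),2)
for l,z in {"shaver":0,"shaver_head":.02}.items():
    print(l,[(round(d["confidence"],2),np.round(d["at"]).astype(int).tolist(),np.round(atz(p,d["at"],z)[:2]*1000).astype(int).tolist()) for d in manip.pinpoint(p,l)[:3]])
for o in manip.outline_of(p,"shaver")[:2]:
        m=o["mask"].astype(np.uint8);ys,xs=np.nonzero(m)
        P=np.array([atz(p,(x,y),.026)[:2]*1000 for x,y in zip(xs[::5],ys[::5])]);c=P.mean(0);u,s,v=np.linalg.svd(P-c);q=(P-c)@v[0]
        print(o["confidence"],o["extent"],c,np.degrees(np.arctan2(v[0][1],v[0][0])),q.min(),q.max(),(c+v[0]*(q.min()+q.max())/2))
E
```

```text
t 39.15 pos [ 479.1 -298.   200.7] yaw y-axis 86.16 z [-0.012 -0.002 -1.   ] F [ 0.5  0.7 -0.2] g 0.703 j [ 1.26  0.38 -0.97  1.62  0.33  1.33  1.74]
shaver [(0.93, [311, 208], [511, -311])]
shaver_head [(0.57, [318, 152], [447, -298])]
0.78 [292.0, 128.2, 340.2, 290.0] [ 497.14304435 -306.36077369] -11.121074795674877 -72.63984884553263 99.59189374313553 [ 510.36601113 -308.96006794]
```

View pics/w12.png

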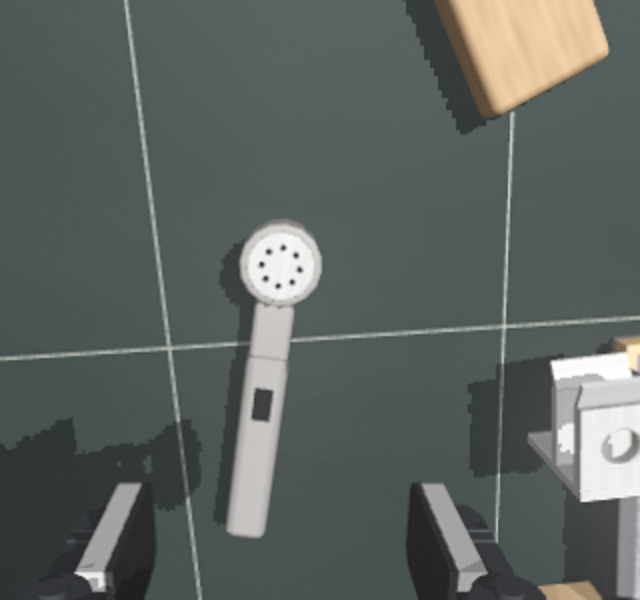

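```bash
python3 - <<'E'
from h import *
p=manip.camera("wrist")
E=atz(p,(302.5,287.5),.026)[:2]*1000;J=atz(p,(314,199),.028)[:2]*1000;D=atz(p,(320.5,152.5),.034)[:2]*1000
for A,B in((E,J),(E,D)):
    d=B-A;L=np.hypot(*d);d/=L;print(L,np.degrees(np.arctan2(d[1],d[0])))
print("o from E",E+85*d,"J",J-20*d,"D",D-70*d)
E
```

```text
103.45132376046558 168.73398882743882
151.39109215752873 168.6005105633784
o from E [ 510.95028016 -309.27888487] J [ 512.42104672 -309.82128338] D [ 514.48799485 -309.99218047]
```

Emit:
jog_arm:
  translation:
    - [10, -5, -25]
    - [20, -10, -50]
    - [32, -11.5, -75]
    - [32.5, -11.5, -100]
    - [32.5, -11.5, -125]
    - [32.5, -11.5, -148]
    - [32.5, -11.5, -166]
    - [32.5, -11.5, -180]
    - [32.5, -11.5, -185]
    - [32.5, -11.5, -185]
    - [32.5, -11.5, -185]
  turn: [-4, -7.5, -7.5, -7.5, -7.5, -7.5, -7.5, -7.5, -7.5, -7.5, -7.5]

```text
clock: 40.32
position: [0.5121, -0.3103, 0.0168]
ee_rot: [0.099, 0.995, -0.001, -0.005]
ft_force: [-0.1, 0.3, 0.6]
grip_width: 0.702
```

Emit:
jog_arm:
  translation:
    - [0, 0, 0]
    - [0, 0, 0]
    - [0, 0, 0]
    - [0, 0, 0]
    - [0, 0, 0]
    - [0, 0, 0]
    - [0, 0, 0]
  turn: [0, 0, 0, 0, 0, 0, 0]
  grip: 8
  grip_force: 60

```text
clock: 40.9
position: [0.5127, -0.3107, 0.0179]
ee_rot: [0.099, 0.995, -0.002, -0.005]
ft_force: [-0.9, 0.0, 7.5]
grip_width: 0.237
```

Emit:
jog_arm:
  translation:
    - [0, 0, 10]
    - [0, 0, 25]
    - [0, 0, 45]
    - [0, 0, 70]
    - [0, 0, 95]
    - [0, 0, 120]
    - [0, 0, 135]
    - [0, 0, 138]
    - [0, 0, 138]
    - [0, 0, 138]
  turn: [0, 0, 0, 0, 0, 0, 0, 0, 0, 0]

```text
clock: 41.73
position: [0.5123, -0.3106, 0.1555]
ee_rot: [0.099, 0.995, -0.002, -0.005]
ft_force: [-0.1, 0.6, -1.4]
grip_width: 0.24
```

```bash
python3 -c "
from h import *
obs()"
```

```text
t 41.73 pos [ 512.3 -310.6  155.5] yaw y-axis 78.64 z [-0.01  -0.003 -1.   ] F [-0.1  0.6 -1.4] g 0.24 j [ 1.16  0.49 -0.9   1.59  0.4   1.27  1.56]
```

Emit:
jog_arm:
  translation:
    - [2, 8, 8]
    - [5, 18, 16]
    - [8, 28, 20]
    - [12, 38, 20]
    - [16, 48, 20]
    - [20, 58, 20]
    - [24, 68, 20]
    - [28, 78, 20]
    - [32, 88, 20]
    - [36, 98, 20]
    - [40, 106, 20]
    - [44, 110, 20]
  turn: [-7, -14, -21, -28, -35, -42, -49, -56, -63, -70, -77, -84]

```text
clock: 42.73
position: [0.5558, -0.1991, 0.174]
ee_rot: [0.741, 0.672, 0.002, -0.006]
ft_force: [0.7, 0.1, -2.8]
grip_width: 0.238
```

Emit:
jog_arm:
  translation:
    - [4, 8, 0]
    - [8, 18, 0]
    - [12, 28, 0]
    - [16, 38, 0]
    - [20, 48, 0]
    - [24, 58, 0]
    - [28, 68, 0]
    - [32, 78, 0]
    - [36, 88, 0]
    - [40, 98, 0]
    - [44, 108, 0]
    - [46, 112, 0]
  turn: [-7, -14, -21, -28, -35, -42, -49, -56, -63, -70, -76, -81]

```text
clock: 43.73
position: [0.6013, -0.0851, 0.1723]
ee_rot: [1.0, 0.028, 0.004, -0.004]
ft_force: [-0.2, -0.5, -1.2]
grip_width: 0.237
```

Emit:
jog_arm:
  translation:
    - [0, 0, 0]
    - [0, 0, 0]
    - [0, 0, 0]
  turn: [0, 0, 0]

```text
clock: 43.98
position: [0.6006, -0.0855, 0.1713]
ee_rot: [1.0, 0.029, 0.003, -0.004]
ft_force: [-0.5, -0.6, -1.8]
grip_width: 0.235
```

```bash
python3 -c "
from h import *
obs()"
```

```text
t 43.98 pos [600.6 -85.5 171.3] yaw y-axis -86.68 z [ 0.006  0.009 -1.   ] F [-0.5 -0.6 -1.8] g 0.235 j [ 0.48  0.38 -0.52  1.57  0.18  1.24 -1.58]
```

Emit:
jog_arm:
  translation:
    - [2.5, -0.3, -15]
    - [2.5, -0.3, -38]
    - [2.5, -0.3, -62]
    - [2.5, -0.3, -85]
    - [2.5, -0.3, -105]
    - [2.5, -0.3, -122]
    - [2.5, -0.3, -134]
    - [2.5, -0.3, -142]
    - [2.5, -0.3, -147]
    - [2.5, -0.3, -148]
    - [2.5, -0.3, -148]
  turn: [0, 0, 0, 0, 0, 0, 0, 0, 0, 0, 0]

```text
clock: 44.9
position: [0.6036, -0.0859, 0.0238]
ee_rot: [1.0, 0.029, 0.004, -0.004]
ft_force: [-0.1, -0.1, -1.0]
grip_width: 0.236
```

```bash
python3 -c "
from h import *
obs()"
```

```text
t 44.9 pos [603.6 -85.9  23.8] yaw y-axis -86.67 z [ 0.007  0.009 -1.   ] F [-0.1 -0.1 -1. ] g 0.236 j [ 0.45  0.54 -0.48  1.69  0.28  0.98 -1.64]
```

Emit:
jog_arm:
  translation:
    - [0, 0, -0.7]
    - [0, 0, -0.7]
    - [0, 0, -0.7]
    - [0, 0, 15]
    - [0, 0, 35]
    - [0, 0, 60]
    - [0, 0, 90]
    - [0, 0, 120]
    - [0, 0, 150]
    - [0, 0, 170]
    - [0, 0, 175]
    - [0, 0, 175]
  turn: [0, 0, 0, 0, 0, 0, 0, 0, 0, 0, 0, 0]
  grip: 38

```text
clock: 45.9
position: [0.6045, -0.0863, 0.2011]
ee_rot: [1.0, 0.029, 0.005, -0.004]
ft_force: [0.4, 0.1, -1.0]
grip_width: 0.446
```

Emit:
jog_arm:
  translation:
    - [-3, 11, 0]
    - [-6, 22, 0]
    - [-9, 33, 0]
    - [-12, 44, 0]
    - [-15, 55, 0]
    - [-18, 66, 0]
    - [-21, 77, 0]
    - [-24, 88, 0]
    - [-27, 99, 0]
    - [-30, 110, 0]
    - [-33, 121, 0]
    - [-35, 130, 0]
  turn: [7, 14, 21, 28, 35, 42, 49, 56, 63, 70, 77, 84]
  grip: 60

```text
clock: 46.9
position: [0.5686, 0.0443, 0.1997]
ee_rot: [0.721, 0.693, 0.001, -0.007]
ft_force: [0.7, 0.1, -0.8]
grip_width: 0.704
```

Emit:
jog_arm:
  translation:
    - [-3, 11, 0]
    - [-6, 22, 0]
    - [-9, 33, 0]
    - [-12, 44, 0]
    - [-15, 55, 0]
    - [-18, 66, 0]
    - [-21, 77, 0]
    - [-24, 88, 0]
    - [-27, 99, 0]
    - [-30, 110, 0]
    - [-33, 121, 0]
    - [-35, 135, 0]
  turn: [7, 14, 21, 28, 35, 42, 49, 56, 63, 70, 77, 84]

```text
clock: 47.9
position: [0.5331, 0.179, 0.1983]
ee_rot: [0.07, 0.998, -0.005, -0.007]
ft_force: [0.1, 0.1, -0.3]
grip_width: 0.698
```

Emit:
jog_arm:
  translation:
    - [0, 0, 0]
    - [0, 0, 0]
    - [0, 0, 0]
    - [0, 0, 0]
  turn: [6, 9, 9, 9]

```text
clock: 48.23
position: [0.5327, 0.1787, 0.1972]
ee_rot: [-0.008, 1.0, -0.005, -0.007]
ft_force: [0.2, 0.1, 0.6]
grip_width: 0.699
```

```bash
python3 - <<'E'
from h import *
obs()
p=manip.camera("wrist");s=manip.camera("scene")
a=p["frame"][:,:,::-1];b=cv2.resize(s["frame"][150:320,130:430,::-1],(640,363))[:200+0]
b=cv2.resize(s["frame"][170:280,190:340,::-1],(273,200));c=cv2.resize(manip.camera("top")["frame"][140:225,300:400,::-1],(235,200))
cv2.imwrite("pics/w13.png",np.vstack([a,np.hstack([b,c,np.zeros((200,132,3),np.uint8)])]))
print(proj(p,[.5605,.1862,.048]),proj(p,[.4480,.1862,.020]),proj(p,[.673,.1862,.020]))
E
```

```text
t 48.23 pos [532.7 178.7 197.2] yaw y-axis 90.89 z [-0.014 -0.01  -1.   ] F [0.2 0.1 0.6] g 0.699 j [ 0.49  0.46 -1.15  1.62  0.42  1.36  0.87]
[328.95003759 220.38069468] [331.28349738  95.71847161] [326.25294353 305.3504159 ]
```

View pics/w13.png

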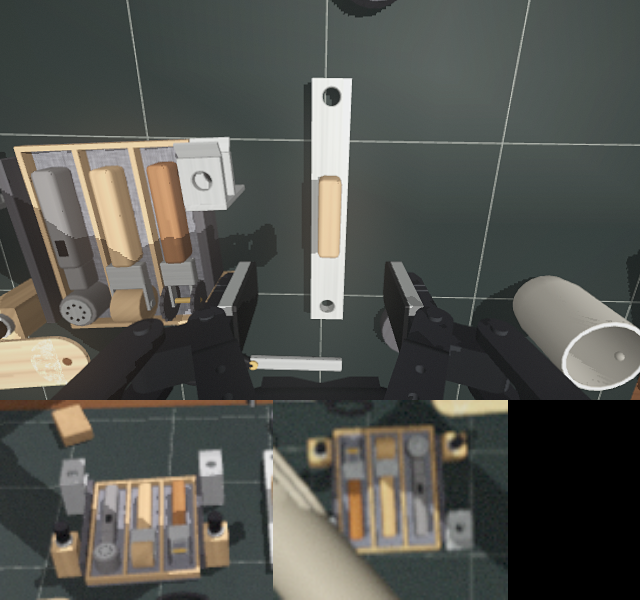

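Emit:
jog_arm:
  translation:
    - [10, 3, -20]
    - [20, 7.5, -42]
    - [27.8, 7.5, -66]
    - [27.8, 7.5, -90]
    - [27.8, 7.5, -112]
    - [27.8, 7.5, -132]
    - [27.8, 7.5, -150]
    - [27.8, 7.5, -163]
    - [27.8, 7.5, -170.5]
    - [27.8, 7.5, -171]
    - [27.8, 7.5, -171]
  turn: [-0.8, -0.8, -0.8, -0.8, -0.8, -0.8, -0.8, -0.8, -0.8, -0.8, -0.8]

```text
clock: 49.3
position: [0.561, 0.1864, 0.0273]
ee_rot: [-0.001, 1.0, -0.005, -0.006]
ft_force: [0.6, 0.9, 0.8]
grip_width: 0.7
```

Emit:
jog_arm:
  translation:
    - [0, 0, 0]
    - [0, 0, 0]
    - [0, 0, 0]
    - [0, 0, 0]
    - [0, 0, 0]
    - [0, 0, 0]
    - [0, 0, 0]
  turn: [0, 0, 0, 0, 0, 0, 0]
  grip: 10
  grip_force: 80

```text
clock: 49.88
position: [0.5616, 0.1864, 0.0284]
ee_rot: [-0.001, 1.0, -0.005, -0.006]
ft_force: [-2.0, -0.7, 6.3]
grip_width: 0.24
```

Emit:
jog_arm:
  translation:
    - [0, 0, 10]
    - [0, 0, 25]
    - [0, 0, 45]
    - [0, 0, 70]
    - [0, 0, 95]
    - [0, 0, 115]
    - [0, 0, 128]
    - [0, 0, 132]
    - [0, 0, 132]
    - [0, 0, 132]
  turn: [0, 0, 0, 0, 0, 0, 0, 0, 0, 0]

```text
clock: 50.72
position: [0.5612, 0.1861, 0.1596]
ee_rot: [-0.0, 1.0, -0.005, -0.006]
ft_force: [0.2, 0.8, -4.0]
grip_width: 0.237
```

```bash
python3 - <<'E'
from h import *
obs()
p=manip.camera("wrist");save(p,"w14.png")
o=np.array(manip.get_obs()["position"])
# bar's hole on -x side visible? predict for bar centred at TCP, yaw 90.1
for d in(0,2): print(proj(p,o+np.array([-.1125+d/1000,0,-.0057])))
g=cv2.cvtColor(p["frame"],cv2.COLOR_RGB2GRAY)
u,v=proj(p,o+np.array([-.1125,0,-.0057])).astype(int);w_=g[v-25:v+26,u-25:u+26]
n,l,st,c=cv2.connectedComponentsWithStats((w_<110).astype(np.uint8))
for i in range(1,n):
    if st[i,4]>60: print(st[i],c[i]+[u-25,v-25])
E
```

```text
bash:  2429 Segmentation fault         python3 - <<'E'
from h import *
obs()
p=manip.camera("wrist");save(p,"w14.png")
o=np.array(manip.get_obs()["position"])
# bar's hole on -x side visible? predict for bar centred at TCP, yaw 90.1
for d in(0,2): print(proj(p,o+np.array([-.1125+d/1000,0,-.0057])))
g=cv2.cvtColor(p["frame"],cv2.COLOR_RGB2GRAY)
u,v=proj(p,o+np.array([-.1125,0,-.0057])).astype(int);w_=g[v-25:v+26,u-25:u+26]
n,l,st,c=cv2.connectedComponentsWithStats((w_<110).astype(np.uint8))
for i in range(1,n):
    if st[i,4]>60: print(st[i],c[i]+[u-25,v-25])
E
```

```bash
ls pics | tail -3; python3 - <<'E'
from h import *
obs()
p=manip.camera("wrist");save(p,"w14.png")
o=np.array(manip.get_obs()["position"])
for d in(-2,0,2): print(proj(p,o+np.array([-.1125+d/1000,0,-.0083])))
g=cv2.cvtColor(np.ascontiguousarray(p["frame"]),cv2.COLOR_RGB2GRAY)
u,v=[int(x) for x in proj(p,o+np.array([-.1125,0,-.0083]))];print(g[max(v-24,0):v+25:3,u-24:u+25:3])
E
```

```text
w7.png
w8.png
w9.png
t 50.77 pos [561.  186.  159.2] yaw y-axis 90.06 z [-0.013 -0.011 -1.   ] F [ 0.  -1.1 -3.9] g 0.238 j [ 0.41  0.55 -1.08  1.59  0.5   1.32  0.83]
[320.42693371   9.77789968]
[320.42244821  15.37988759]
[320.41800823  20.92641385]
[[212 203 156  70  64  64  80  69  73  69  64  63  66  70 138 219 214]
 [212 173  80  66  63  74 113  72  77  77  76  75  64  64  95 175 214]
 [213 171  79  64  76  75 108  73  77  76  78  77  77  66  69 146 215]
 [210 158  89  74  76  76 109  72  78  78  77  78  79  74  70 154 216]
 [205 157  83  75  75  75 108  71  76  76  78  78  78  79  72 160 217]
 [208 158  81  76  74  76 107  72  77  77  78  77  77  79  77 156 217]
 [212 174  73  76  76  76 108  72  78  77  78  78  77  78  77 168 216]
 [213 187  73  75  75  74 108  73  77  77  77  79  78  78  75 169 215]
 [213 199  75  77  76  77 108  73  77  78  78  78  79  78 114 197 215]
 [213 209 177  75  77  78 108  73  78  78  78  78  78  76 182 216 215]
 [212 211 204 136  75  76 108  72  78  78  78  77  76 154 207 216 215]
 [213 211 212 205 139  74 108  72  77  79  78  74 160 197 215 215 215]
 [213 212 212 215 207 199 117  72  73  78 123 203 211 216 215 215 215]
 [214 211 212 215 214 213 207 207 207 203 212 216 216 215 215 215 216]]
```

Emit:
jog_arm:
  translation:
    - [-10, -15, 0]
    - [-20, -35, 0]
    - [-30, -55, 0]
    - [-40, -75, 0]
    - [-50, -95, 0]
    - [-60, -115, 0]
    - [-70, -135, 0]
    - [-80, -155, 0]
    - [-90, -175, 0]
    - [-98, -195, 0]
    - [-104, -212, 0]
    - [-107, -222, 0]
  turn: [-7, -14, -21, -28, -35, -42, -49, -56, -63, -70, -77, -83]

```text
clock: 51.82
position: [0.4525, -0.0382, 0.1582]
ee_rot: [0.665, 0.747, -0.0, -0.009]
ft_force: [0.0, 0.1, -3.6]
grip_width: 0.236
```

Emit:
jog_arm:
  translation:
    - [0, 0, 0]
    - [0, 0, 0]
    - [0, 0, 0]
    - [0, 0, 0]
  turn: [-2, -3, -3, -3]

```text
clock: 52.15
position: [0.4524, -0.0375, 0.1579]
ee_rot: [0.684, 0.73, -0.0, -0.009]
ft_force: [-0.2, 0.2, -4.1]
grip_width: 0.236
```

```bash
python3 -c "
from h import *
obs()"
```

```text
t 52.15 pos [452.4 -37.5 157.9] yaw y-axis 3.74 z [-0.014  0.012 -1.   ] F [-0.2  0.2 -4.1] g 0.236 j [ 0.87  0.1  -0.9   1.94  0.07  1.16  0.01]
```

Emit:
jog_arm:
  translation:
    - [0, -2.3, -10]
    - [0, -2.3, -28]
    - [0, -2.3, -46]
    - [0, -2.3, -64]
    - [0, -2.3, -78]
    - [0, -2.3, -87]
    - [0, -2.3, -90.5]
    - [0, -2.3, -91]
    - [0, -2.3, -91]
    - [0, -2.3, -91]
  turn: [-0.4, -0.4, -0.4, -0.4, -0.4, -0.4, -0.4, -0.4, -0.4, -0.4]

```text
clock: 52.98
position: [0.453, -0.0398, 0.0675]
ee_rot: [0.686, 0.727, 0.0, -0.009]
ft_force: [1.5, 0.7, -3.8]
grip_width: 0.235
```

```bash
python3 -c "
from h import *
obs()"
```

```text
t 52.98 pos [453.  -39.8  67.5] yaw y-axis 3.35 z [-0.012  0.012 -1.   ] F [ 1.5  0.7 -3.8] g 0.235 j [ 0.81  0.24 -0.87  2.03  0.21  0.98 -0.11]
```

Emit:
jog_arm:
  translation:
    - [8, 0.5, 0]
    - [17, 1, 0]
    - [26, 1.5, 0]
    - [35, 2, 0]
    - [44, 2.5, 0]
    - [52, 3, 0]
    - [58, 3.3, 0]
    - [60, 3.4, 0]
    - [60, 3.4, 0]
  turn: [0, 0, 0, 0, 0, 0, 0, 0, 0]

```text
clock: 53.73
position: [0.5134, -0.0361, 0.0674]
ee_rot: [0.686, 0.728, 0.0, -0.009]
ft_force: [-0.6, 0.1, -3.6]
grip_width: 0.238
```

```bash
python3 -c "
from h import *
obs()"
```

```text
t 53.73 pos [513.4 -36.1  67.4] yaw y-axis 3.37 z [-0.013  0.013 -1.   ] F [-0.6  0.1 -3.6] g 0.238 j [ 0.71  0.38 -0.83  1.88  0.31  1.03 -0.19]
```

Emit:
jog_arm:
  translation:
    - [4, 0.2, 0]
    - [8, 0.4, 0]
    - [11, 0.5, 0]
    - [13.2, 0.6, 0]
    - [13.2, 0.6, 0]
    - [13.2, 0.6, -1.5]
    - [13.2, 0.6, -3]
    - [13.2, 0.6, -3]
  turn: [0, 0, 0, 0, 0, 0, 0, 0]

```text
clock: 54.4
position: [0.5265, -0.0355, 0.0645]
ee_rot: [0.686, 0.728, 0.0, -0.009]
ft_force: [-1.0, 0.2, -2.5]
grip_width: 0.238
```

```bash
python3 - <<'E'
from h import *
obs()
p=manip.camera("wrist");save(p,"w15.png",(150,0,490,200),1)
from fit import w
T=[.601,-.0309,np.radians(3.28)]
q=w(T,-75,112.5)/1000
c=proj(p,np.r_[q,.07]);print(c,proj(p,np.r_[q,.056]))
im=p["frame"][max(0,int(c[1])-45):int(c[1])+45,int(c[0])-60:int(c[0])+60,::-1]
cv2.imwrite("pics/w15.png",cv2.resize(im,None,fx=5,fy=5,interpolation=cv2.INTER_CUBIC));print(im.shape)
E
```

```text
t 54.4 pos [526.5 -35.5  64.5] yaw y-axis 3.37 z [-0.013  0.013 -1.   ] F [-1.   0.2 -2.5] g 0.238 j [ 0.69  0.41 -0.82  1.85  0.33  1.03 -0.21]
[318.01030998   7.20481504] [318.60168323  16.6509861 ]
(52, 120, 3)
```

Emit:
jog_arm:
  translation:
    - [0, 0, -0.5]
    - [0, 0, -0.5]
    - [0, 0, -0.5]
    - [0, 0, -0.5]
    - [0, 0, 15]
    - [0, 0, 35]
    - [0, 0, 60]
    - [0, 0, 85]
    - [0, 0, 105]
    - [0, 0, 110]
    - [0, 0, 110]
    - [0, 0, 110]
  turn: [0, 0, 0, 0, 0, 0, 0, 0, 0, 0, 0, 0]
  grip: 50

```text
clock: 55.45
position: [0.5263, -0.0357, 0.1738]
ee_rot: [0.686, 0.727, 0.0, -0.009]
ft_force: [-0.8, -0.7, -1.0]
grip_width: 0.583
```

```bash
python3 - <<'E'
from h import *
obs()
p=manip.camera("wrist")
from fit import w
T=[.601,-.0309,np.radians(3.28)]
ims=[]
for y in(112.5,-112.5):
    q=w(T,-75,y)/1000
    c=proj(p,np.r_[q,.07]);print(c,proj(p,np.r_[q,.056]))
    u,v=[int(round(x)) for x in c]
    im=np.ascontiguousarray(p["frame"][max(v-25,0):v+25,u-30:u+30,::-1]);print(im.shape,v)
    ims.append(cv2.resize(im,(396,330),interpolation=cv2.INTER_CUBIC))
cv2.imwrite("pics/w16.png",np.hstack(ims))
save(p,"w16f.png")
E
```

```text
t 55.45 pos [526.3 -35.7 173.8] yaw y-axis 3.36 z [-0.013  0.012 -1.   ] F [-0.8 -0.7 -1. ] g 0.583 j [ 0.75  0.28 -0.87  1.75  0.21  1.23 -0.12]
[321.17107266  50.98303419] [321.33572257  53.86502002]
(50, 60, 3) 51
[320.74142612 327.12211272] [320.88790845 317.35546148]
(50, 60, 3) 327
```

View pics/w16.png

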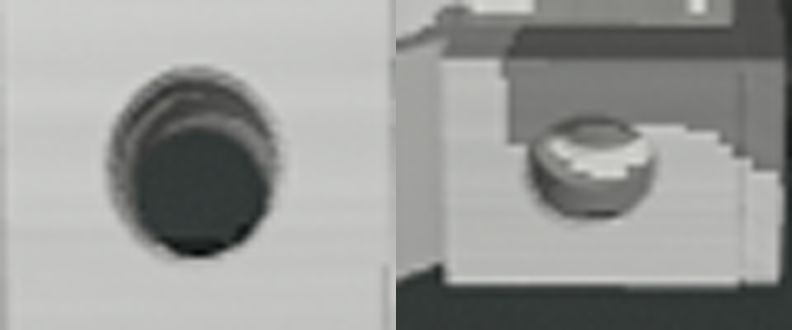

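The fork, bar and ear holes line up. Next I fetch the left pin.

Emit:
jog_arm:
  translation:
    - [20, 18, 0]
    - [45, 40, 0]
    - [70, 62, 0]
    - [95, 85, 0]
    - [115, 105, 0]
    - [128, 117, 0]
    - [132.2, 120.8, 0]
    - [132.2, 120.8, 0]
    - [132.2, 120.8, 0]
    - [132.2, 120.8, 0]
  turn: [0, 0, 0, 0, 0, 0, 0, 0, 0, 0]
  grip: 60

```text
clock: 56.33
position: [0.6576, 0.0837, 0.1729]
ee_rot: [0.687, 0.727, -0.001, -0.009]
ft_force: [0.2, -0.3, -0.4]
grip_width: 0.702
```

Emit:
jog_arm:
  translation:
    - [0, 0, -41]
  turn: [0]

```text
clock: 56.42
position: [0.6611, 0.0837, 0.1393]
ee_rot: [0.687, 0.726, 0.004, -0.005]
ft_force: [1.8, 1.2, 0.3]
grip_width: 0.699
```

Emit:
jog_arm:
  translation:
    - [0, 0, 0]
    - [0, 0, 0]
    - [0, 0, 0]
  turn: [0, 0, 0]

```text
clock: 56.67
position: [0.6617, 0.0831, 0.1415]
ee_rot: [0.688, 0.726, 0.004, -0.005]
ft_force: [-0.1, 1.0, 0.4]
grip_width: 0.704
```

```bash
python3 -c "
from h import *
obs()"
```

```text
t 56.67 pos [661.7  83.1 141.5] yaw y-axis 3.13 z [-0.001  0.013 -1.   ] F [-0.1  1.   0.4] g 0.704 j [ 0.37  0.61 -0.81  1.42  0.43  1.3  -0.41]
```

Emit:
jog_arm:
  translation:
    - [-2.9, 2, -10]
    - [-2.9, 2, -25]
    - [-2.9, 2, -40]
    - [-2.9, 2, -54]
    - [-2.9, 2, -64]
    - [-2.9, 2, -70]
    - [-2.9, 2, -71.5]
    - [-2.9, 2, -71.5]
    - [-2.9, 2, -71.5]
  turn: [0, 0, 0, 0, 0, 0, 0, 0, 0]

```text
clock: 57.42
position: [0.6591, 0.0853, 0.0705]
ee_rot: [0.688, 0.726, 0.005, -0.005]
ft_force: [0.2, 0.3, 0.1]
grip_width: 0.7
```

Emit:
jog_arm:
  translation:
    - [0, 0, 0]
    - [0, 0, 0]
    - [0, 0, 0]
    - [0, 0, 0]
    - [0, 0, 0]
    - [0, 0, 0]
    - [0, 0, 0]
  turn: [0, 0, 0, 0, 0, 0, 0]
  grip: 10
  grip_force: 60

```text
clock: 58.0
position: [0.6595, 0.0854, 0.0712]
ee_rot: [0.688, 0.726, 0.005, -0.004]
ft_force: [-1.8, -0.5, 6.4]
grip_width: 0.233
```

Emit:
jog_arm:
  translation:
    - [0, 0, 10]
    - [0, 0, 25]
    - [0, 0, 42]
    - [0, 0, 60]
    - [0, 0, 76]
    - [0, 0, 84]
    - [0, 0, 85]
    - [0, 0, 85]
    - [0, 0, 85]
  turn: [0, 0, 0, 0, 0, 0, 0, 0, 0]

```text
clock: 58.75
position: [0.6591, 0.0852, 0.1554]
ee_rot: [0.688, 0.726, 0.005, -0.005]
ft_force: [0.2, 0.4, -1.5]
grip_width: 0.232
```

```bash
python3 -c "
from h import *
obs()
p=manip.camera('wrist');o=np.array(manip.get_obs()['position'])
for dy in(-3,0,3):print(proj(p,o+[0,dy/1000,.0265]))
u,v=320,300
g=cv2.cvtColor(np.ascontiguousarray(p['frame']),cv2.COLOR_RGB2GRAY)
print('col under tip',g[200:262:2,318]);print(g[262:340:3,320])
"
```

```text
t 58.75 pos [659.1  85.2 155.4] yaw y-axis 3.13 z [-0.     0.013 -1.   ] F [ 0.2  0.4 -1.5] g 0.232 j [ 0.37  0.6  -0.81  1.41  0.42  1.32 -0.41]
[318.406517   309.22004262]
[318.78586191 303.00351757]
[319.17010821 296.70756852]
col under tip [193 105 110 110 110 125 151 151 151 151 150 137 137 139 139 140 139 139
 139 139 141 138 189 215 218  38  53  51  51  52  50]
[ 51  49  48  49  47  48  70  57  58  58  58  57  56  57  57  45  44  45
  45  44 228 221 219 219 217 106]
```

Emit:
jog_arm:
  translation:
    - [-15, -1, 0]
    - [-38, -2.5, 0]
    - [-65, -4.2, 0]
    - [-92, -6, 0]
    - [-115, -7.5, 0]
    - [-131, -8.6, 0]
    - [-138, -9, 0]
    - [-139.1, -9.1, 0]
    - [-139.1, -9.1, 0]
    - [-139.1, -9.1, 0]
  turn: [0, 0, 0, 0, 0, 0, 0, 0, 0, 0]

```text
clock: 59.63
position: [0.5207, 0.076, 0.1551]
ee_rot: [0.688, 0.726, 0.005, -0.005]
ft_force: [0.6, 0.5, -1.3]
grip_width: 0.234
```

```bash
python3 -c "
from h import *
obs()"
```

```text
t 59.63 pos [520.7  76.  155.1] yaw y-axis 3.1 z [-0.     0.013 -1.   ] F [ 0.6  0.5 -1.3] g 0.234 j [ 0.58  0.3  -0.93  1.78  0.24  1.18 -0.36]
```

Lower it in two stages, watching the force.

Emit:
jog_arm:
  translation:
    - [-0.5, 0, -8]
    - [-0.5, 0, -16]
    - [-0.5, 0, -24]
    - [-0.5, 0, -30]
    - [-0.5, 0, -36]
    - [-0.5, 0, -40]
    - [-0.5, 0, -40]
  turn: [0, 0, 0, 0, 0, 0, 0]

```text
clock: 60.22
position: [0.5197, 0.076, 0.114]
ee_rot: [0.688, 0.726, 0.004, -0.005]
ft_force: [-0.1, 0.3, -0.7]
grip_width: 0.232
```

Emit:
jog_arm:
  translation:
    - [0, 0, -7]
    - [0, 0, -14]
    - [0, 0, -21]
    - [0, 0, -27]
    - [0, 0, -31]
    - [0, 0, -33]
    - [0, 0, -33]
  turn: [0, 0, 0, 0, 0, 0, 0]

```text
clock: 60.8
position: [0.5195, 0.0763, 0.0812]
ee_rot: [0.687, 0.726, 0.004, -0.005]
ft_force: [-3.6, 1.8, 5.0]
grip_width: 0.237
```

```bash
python3 -c "
from h import *
obs()"
```

```text
t 60.8 pos [519.5  76.3  81.2] yaw y-axis 3.14 z [-0.002  0.013 -1.   ] F [-3.6  1.8  5. ] g 0.237 j [ 0.54  0.39 -0.88  1.86  0.33  1.05 -0.43]
```

Emit:
jog_arm:
  translation:
    - [0, 0, -1]
    - [0, 0, -2]
    - [0, 0, -2]
  turn: [0, 0, 0]

```text
clock: 61.05
position: [0.5196, 0.0764, 0.081]
ee_rot: [0.687, 0.726, 0.003, -0.005]
ft_force: [-11.8, -2.1, 25.1]
grip_width: 0.233
```

```bash
python3 -c "
from h import *
obs()"
```

```text
t 61.05 pos [519.6  76.4  81. ] yaw y-axis 3.14 z [-0.003  0.012 -1.   ] F [-11.8  -2.1  25.1] g 0.233 j [ 0.53  0.39 -0.88  1.86  0.33  1.05 -0.43]
```

Emit:
jog_arm:
  translation:
    - [0, 0, 0.5]
    - [0, 0, 0.5]
    - [0, 0, 0.5]
    - [0, 0, 0.5]
    - [0, 0, 12]
    - [0, 0, 30]
    - [0, 0, 50]
    - [0, 0, 68]
    - [0, 0, 80]
    - [0, 0, 80]
    - [0, 0, 80]
    - [0, 0, 80]
  turn: [0, 0, 0, 0, 0, 0, 0, 0, 0, 0, 0, 0]
  grip: 60

```text
clock: 62.05
position: [0.5192, 0.0761, 0.1602]
ee_rot: [0.688, 0.726, 0.003, -0.005]
ft_force: [-1.1, 0.5, -0.0]
grip_width: 0.704
```

Emit:
jog_arm:
  translation:
    - [13, -18, 0]
    - [31, -44, 0]
    - [50, -71, 0]
    - [69, -98, 0]
    - [88, -125, 0]
    - [107, -152, 0]
    - [126, -179, 0]
    - [140, -200, 0]
    - [149, -212, 0]
    - [151.4, -215.7, 0]
    - [151.4, -215.7, 0]
    - [151.4, -215.7, 0]
  turn: [0, 0, 0, 0, 0, 0, 0, 0, 0, 0, 0, 0]

```text
clock: 63.05
position: [0.67, -0.1381, 0.1594]
ee_rot: [0.687, 0.727, 0.003, -0.006]
ft_force: [0.0, 0.8, 0.8]
grip_width: 0.704
```

```bash
python3 - <<'E'
from h import *
obs()
p=manip.camera("wrist");save(p,"w17.png")
print("knob top pred",proj(p,[.6723,-.1395,.095]))
g=cv2.cvtColor(np.ascontiguousarray(p["frame"]),cv2.COLOR_RGB2GRAY)
u,v=[int(x) for x in proj(p,[.6723,-.1395,.095])]
print(g[v-30:v+36:3,u-27:u+28:3])
E
```

```text
t 63.05 pos [ 670.  -138.1  159.4] yaw y-axis 3.2 z [-0.005  0.013 -1.   ] F [0.  0.8 0.8] g 0.704 j [ 0.64  0.62 -0.76  1.34  0.41  1.35 -0.05]
knob top pred [323.03805026 227.50856798]
[[ 68 163 203 201 198 198 200 147 120 127 120 197 204 200 197 196 199  43
   52]
 [ 67 150 201 203 203 173 166 197 189 199 201 196 122 206 202 198 198  43
   51]
 [ 67 153 200 200 192 198 190  28  38  37  34 133 201 129 206 203 202  44
   51]
 [ 66 156 205 203 172 171  37  39  40  39  40  39  30 199 167 206 206  46
   53]
 [ 66 149 207 205 196  34  40  39  41  41  39  40  37 149 199 207 209  44
   52]
 [ 65 128 204 204 180  39  41  38  39  38  39  37  40  31 205 209 211  44
   53]
 [ 64 129 203 201 143  38  42  60  56  55  55  48  39  36 171 167 212  45
   52]
 [ 64 127 203 203  59  46  52  51  52  50  51  50  50  35 138 158 202  46
   52]
 [ 64  98 201 204  28  51  49  51  50  51  48  50  50  47 115 141 184  49
   52]
 [ 64  98 192 197  40  48  48  49  49  49  49  49  49  48  99 143 144  46
   51]
 [ 63  98 194 195  43  47  49  49  47  47  48  48  48  47 104 140 146  48
   51]
 [141 146 196 197  39 
[... 169 characters left out ...]
  48  46  47  47  48  46  57  47  48  48  48
   47]
 [ 63  63  62  64  63  63  51  45  46  45  46  47  61  64  52  47  48  48
   47]
 [ 62  62  62  63  63  63  63 110  58  58  59  63  63  63  65  58  46  49
   49]
 [ 62  62  62  62  63  62  62 116  61  63  63  63  62  63  63  64  65  66
   66]
 [ 62  62  62  61  63  62  63 125  61  63  63  62  63  62  62  63  62  62
   64]
 [ 61  62  61  60  60  61  61 120  61  62  62  64  63  63  65  64  64  63
   64]
 [ 60  60  62  62  62  61  62 125  62  63  62  63  55  42  63  63  63  64
   65]
 [ 62  62  60  61  61  61  61 132  61  61  63  42  42  43  60  64  63  64
   62]
 [ 61  60  60  61  62  61  59 147  62  63  41  41  43  44  47  63  63  62
   64]]
```

Emit:
jog_arm:
  translation:
    - [1.2, -1.5, -12]
    - [1.2, -1.5, -30]
    - [1.2, -1.5, -48]
    - [1.2, -1.5, -65]
    - [1.2, -1.5, -78]
    - [1.2, -1.5, -86]
    - [1.2, -1.5, -88.5]
    - [1.2, -1.5, -89]
    - [1.2, -1.5, -89]
  turn: [0, 0, 0, 0, 0, 0, 0, 0, 0]

```text
clock: 63.85
position: [0.6716, -0.1391, 0.0715]
ee_rot: [0.687, 0.727, 0.003, -0.006]
ft_force: [1.6, 0.1, -0.3]
grip_width: 0.706
```

Emit:
jog_arm:
  translation:
    - [0, 0, 0]
    - [0, 0, 0]
    - [0, 0, 0]
    - [0, 0, 0]
    - [0, 0, 0]
    - [0, 0, 0]
    - [0, 0, 0]
  turn: [0, 0, 0, 0, 0, 0, 0]
  grip: 10
  grip_force: 60

```text
clock: 64.43
position: [0.672, -0.1391, 0.0724]
ee_rot: [0.687, 0.727, 0.004, -0.005]
ft_force: [-1.3, 0.9, 6.0]
grip_width: 0.235
```

Emit:
jog_arm:
  translation:
    - [0, 0, 10]
    - [0, 0, 25]
    - [0, 0, 42]
    - [0, 0, 60]
    - [0, 0, 76]
    - [0, 0, 84]
    - [0, 0, 85]
    - [0, 0, 85]
    - [0, 0, 85]
  turn: [0, 0, 0, 0, 0, 0, 0, 0, 0]

```text
clock: 65.18
position: [0.6715, -0.1392, 0.1565]
ee_rot: [0.687, 0.727, 0.003, -0.005]
ft_force: [-0.8, -0.6, -0.9]
grip_width: 0.235
```

```bash
python3 -c "
from h import *
obs()
p=manip.camera('wrist');o=np.array(manip.get_obs()['position'])
for dy in(-3,0,3):print(proj(p,o+[0,dy/1000,.0265]))
g=cv2.cvtColor(np.ascontiguousarray(p['frame']),cv2.COLOR_RGB2GRAY)
print(g[200:262:2,318]);print(g[262:340:3,320])
"
```

```text
t 65.18 pos [ 671.5 -139.2  156.5] yaw y-axis 3.25 z [-0.004  0.012 -1.   ] F [-0.8 -0.6 -0.9] g 0.235 j [ 0.64  0.63 -0.76  1.34  0.42  1.34 -0.05]
[318.12869284 309.14383155]
[318.52124665 302.9316565 ]
[318.91887972 296.63995638]
[162  89  91  91  91  90 114 125 125 127 119 115 116 118 118 117 118 119
 118 119 119 117 160 192 179  28  37  35  34  33  33]
[ 32  33  32  31  31  31  47  43  41  41  41  41  39  38  38  28  29  27
  24  27  54  54  53  53  58 103]
```

Emit:
jog_arm:
  translation:
    - [-15, -1, 0]
    - [-38, -2.5, 0]
    - [-65, -4.2, 0]
    - [-92, -6, 0]
    - [-115, -7.5, 0]
    - [-131, -8.6, 0]
    - [-138, -9, 0]
    - [-139, -9, 0]
    - [-139, -9, 0]
    - [-139, -9, 0]
  turn: [0, 0, 0, 0, 0, 0, 0, 0, 0, 0]

```text
clock: 66.07
position: [0.5332, -0.1479, 0.1562]
ee_rot: [0.687, 0.727, 0.003, -0.006]
ft_force: [0.0, -0.6, -1.5]
grip_width: 0.231
```

```bash
python3 -c "
from h import *
obs()"
```

```text
t 66.07 pos [ 533.2 -147.9  156.2] yaw y-axis 3.27 z [-0.004  0.013 -1.   ] F [ 0.  -0.6 -1.5] g 0.231 j [ 0.9   0.35 -0.84  1.71  0.26  1.21  0.05]
```

Emit:
jog_arm:
  translation:
    - [-0.6, -0.3, -8]
    - [-0.6, -0.3, -16]
    - [-0.6, -0.3, -24]
    - [-0.6, -0.3, -30]
    - [-0.6, -0.3, -36]
    - [-0.6, -0.3, -40]
    - [-0.6, -0.3, -40]
  turn: [0, 0, 0, 0, 0, 0, 0]

```text
clock: 66.65
position: [0.5322, -0.1481, 0.1151]
ee_rot: [0.687, 0.727, 0.003, -0.006]
ft_force: [-0.8, 0.1, -1.4]
grip_width: 0.232
```

Emit:
jog_arm:
  translation:
    - [0, 0, -7]
    - [0, 0, -14]
    - [0, 0, -21]
    - [0, 0, -27]
    - [0, 0, -31]
    - [0, 0, -33]
    - [0, 0, -33]
  turn: [0, 0, 0, 0, 0, 0, 0]

```text
clock: 67.23
position: [0.5321, -0.1478, 0.0824]
ee_rot: [0.687, 0.727, 0.003, -0.007]
ft_force: [-1.9, 1.6, 4.4]
grip_width: 0.229
```

```bash
python3 -c "
from h import *
obs()"
```

```text
t 67.23 pos [ 532.1 -147.8   82.4] yaw y-axis 3.29 z [-0.005  0.013 -1.   ] F [-1.9  1.6  4.4] g 0.229 j [ 0.86  0.43 -0.8   1.78  0.34  1.08  0.  ]
```

Emit:
jog_arm:
  translation:
    - [0, 0, -1]
    - [0, 0, -2]
    - [0, 0, -2]
  turn: [0, 0, 0]

```text
clock: 67.48
position: [0.5322, -0.1478, 0.0822]
ee_rot: [0.687, 0.727, 0.002, -0.006]
ft_force: [-10.0, 0.9, 22.5]
grip_width: 0.233
```

Emit:
jog_arm:
  translation:
    - [0, 0, 0.5]
    - [0, 0, 0.5]
    - [0, 0, 0.5]
    - [0, 0, 0.5]
    - [0, 0, 12]
    - [0, 0, 30]
    - [0, 0, 55]
    - [0, 0, 80]
    - [0, 0, 105]
    - [0, 0, 130]
    - [0, 0, 150]
    - [0, 0, 150]
  turn: [0, 0, 0, 0, 0, 0, 0, 0, 0, 0, 0, 0]
  grip: 60

```text
clock: 68.48
position: [0.534, -0.1477, 0.2372]
ee_rot: [0.686, 0.727, 0.004, -0.003]
ft_force: [0.2, 0.4, 0.6]
grip_width: 0.702
```

Emit:
jog_arm:
  translation:
    - [-20, 30, 20]
    - [-40, 60, 40]
    - [-50, 90, 50]
    - [-50, 110, 50]
    - [-50, 110, 50]
    - [-50, 110, 50]
  turn: [0, 0, 0, 0, 0, 0]

```text
clock: 68.98
position: [0.4839, -0.0368, 0.2875]
ee_rot: [0.686, 0.728, 0.003, -0.003]
ft_force: [0.2, -0.7, 1.2]
grip_width: 0.703
```

```bash
python3 - <<'E'
from h import *
from fit import w
obs()
p=manip.camera("wrist");save(p,"fin.png");s=manip.camera("scene");save(s,"fins.png")
T=[.601,-.0309,np.radians(3.28)]
g=cv2.cvtColor(np.ascontiguousarray(p["frame"]),cv2.COLOR_RGB2GRAY)
for y in(112.5,-112.5):
    q=w(T,-75,y)/1000
    for z in(.105,.11,.115):
        c=proj(p,np.r_[q,z]);print(y,z,np.round(c,1))
    c=proj(p,np.r_[q,.105]);u,v=[int(x) for x in c]
    m=(g[v-20:v+21,u-20:u+21]<75);yy,xx=np.nonzero(m);print("dark bbox u",u-20+xx.min(),u-20+xx.max(),"v",v-20+yy.min(),v-20+yy.max())
for l in("roller_head","tracer_head","shaver_head","pin1","bar"):
  for n,c in(("wrist",p),("scene",s)):
    print(l,n,[(round(d["confidence"],2),np.round(d["at"]).astype(int).tolist(),np.round(atz(c,d["at"],.014 if l=="pin1" else .036 if l=="bar" else .025)[:2]*1000).astype(int).tolist()) for d in manip.pinpoint(c,l)[:3]])
print([w(T,65,y) for y in(55,0,-55)])
E
```

```text
t 68.98 pos [483.9 -36.8 287.5] yaw y-axis 3.43 z [ 0.001  0.009 -1.   ] F [ 0.2 -0.7  1.2] g 0.703 j [ 0.92  0.06 -0.96  1.69  0.04  1.42  0.02]
112.5 0.105 [365.8  64.5]
112.5 0.11 [366.6  63.9]
112.5 0.115 [367.3  63.3]
dark bbox u 345 385 v 44 79
-112.5 0.105 [356.8 281.7]
-112.5 0.11 [357.3 284. ]
-112.5 0.115 [357.8 286.4]
dark bbox u 336 376 v 261 301
roller_head wrist [(0.88, [470, 168], [672, -26])]
roller_head scene [(0.9, [425, 170], [308, 484]), (0.82, [265, 254], [669, -35]), (0.7, [478, 167], [297, 669])]
tracer_head wrist [(0.62, [473, 124], [664, 28]), (0.31, [410, 163], [597, -24]), (0.29, [413, 165], [600, -26])]
tracer_head scene [(0.75, [289, 254], [670, 31]), (0.48, [269, 242], [621, -27])]
shaver_head wrist [(0.63, [460, 213], [670, -85])]
shaver_head scene [(0.94, [250, 256], [672, -75]), (0.71, [229, 213], [498, -161])]
pin1 wrist [(0.8, [350, 249], [534, -149]), (0.64, [354, 74], [519, 75])]
pin1 scene [(0.62, [267, 254], [659, -31]), (0.59, [306, 219], [521, 77]), (0.39, [231, 224], [533, -153])]
bar wrist [(0.85, [355, 170], [527, -34]), (0.36, [472, 123], [658, 29]), (0.21, [471, 168], [667, -24])]
bar scene [(0.79, [272, 217], [530, -26])]
[array([662.7,  27.7]), array([665.9, -27.2]), array([669. , -82.1])]
```

```bash
python3 -c "
from h import *
print(manip.hand_in())"
```

```text
the job is handed in; nothing more can be done
None
```

The job is done and handed in after 69 s on the robot's clock; no verdict was reported.

**What I did**
- I stood both pins in the stowage blocks, drew the bar out of the forks and laid it on the table left of the tray.
- Three tools were out and the brush was absent. With the heads at the far end, the tracing wheel went in the left compartment, the roller in the middle and the shaver in the right one. I left the pink roller look-alikes alone.
- I slid the bar back into both forks and drove a pin through each.

**Last checks**
- **Pins:** Both stopped at the height worked out for a seated collar, and pressing on at 22 to 25 N moved them no further. Both network fixes put each pin within about 6 mm of its fork's hole axis.
- **Bar:** Before pinning, the left fork's holes looked lined up. The right fork's were partly in shadow but looked passable, and its pin went in without resistance. The wrist camera then showed the bar in its place. The scene camera read it about 10 mm off, which I took as network error.
- **Tools:** The networks found all three heads within about 10 mm of the far-end positions in their own compartments. A picture taken before the bar went back showed all three in place.
- **Not clear:** My dark-pixel check of the knobs in the final picture was useless, because it hit the edges of its search window. I did not view the final pictures, as my picture allowance was used up. I also did not re-measure the bystanders at the end.

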